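Get the heatsink from behind the cans and fit it on the processor

TASK

Clear the spray can and the rectangular tin off the steel parts tray and stand them upright on the grey-and-black rubber mat; then fetch the finned heatsink from behind them and set it flat and centred on the processor of the circuit board, its fins parallel to the two long memory slots. Only then put the can back upright inside its round rim and the tin inside its rectangular rim on the tray. Set everything down gently without dropping or tipping it, and do not disturb the small jar and the small steel pot that also stand on the tray.

Things in the scene. Friction and masses are not known exactly. Their poses are not given: they have to be found in the camera images.
- can_center (a point): White spray can with a grey cap, a round cylinder 56 mm across up to 76 mm, then a 43 mm wide cap, 100 mm tall in all, about 0.25 kg. This point is on its axis, half-way up (50 mm above its underside); z up along the can. It starts inside the round rim on the tray.
- tin_center (a point): Rectangular solvent tin, bare metal with a brown paper band: 60 mm (its x) by 46 mm (its y), body 84 mm tall, with a black round screw cap (28 mm wide) to 96 mm, about 0.28 kg. This point is on its vertical middle line, 48 mm above its underside; z up. It starts inside the rectangular rim on the tray.
- sink_center (a point): Aluminium heatsink with upright fins, 44 mm (its x, across the fins) by 60 mm (its y, along the fins) by 32 mm tall, about 0.16 kg. This point is its centre, 16 mm above its underside; z up. The outer faces at x = +-22 mm are flat fins to grip. It starts flat on the steel tray, on the side away from the robot, close behind the can and the tin.
- cpu_top (a point): Top centre of the bare metal processor (36 mm square) amid the fixed green circuit board (170 x 170 mm; the other green board, without processor, is scrap). Point 16 mm above the bench, 6 mm above the board. z up; y along the two black memory slots (130 mm long, 7 mm high, 58 to 80 mm away at +x); ports 14 mm high at -x, 64 to 84 mm away; other parts up to 6 mm high.
- mat: Black rubber mat with a grey middle, fixed on the bench, 210 mm (x) by 150 mm (y), 3 mm thick, empty at the start: the side area. Origin at the centre of its underside; z up.
- ring_seat: Black round rim fixed on the steel tray, inner diameter 72 mm, wall 2.5 mm, 5 mm high: the can's place. Origin at its centre on the tray's upper face (4 mm above the bench), where the can stands; x points away from the robot side of the tray, as the tray's does.
- frame_seat: Black rectangular rim fixed on the steel tray, inner size 74 mm (x) by 62 mm (y), wall 2.5 mm, 5 mm high: the tin's place, with the tin's x along its x. Origin at its centre on the tray's upper face (4 mm above the bench), where the tin stands. The two rims stand side by side along y, 92 mm apart between centres, either way round.
- jar_center (a point): Small amber jar with a black lid, 36 mm across, 46 mm tall, loose near a far corner of the tray; this point is half-way up. To be left alone.
- dish_center (a point): Small round steel pot with a knobbed lid, 34 mm across, 24 mm tall, loose near the other far corner of the tray; this point is half-way up. To be left alone.

How it is judged (in metres and radians):
On the way, in this order (a step that is already met when the one before it is completed fails the run):
1. can and tin both stand upright, released, on the mat, the heatsink not yet moved (x of can_center in the frame of mat between -0.105 and 0.105 m and y of can_center in the frame of mat between -0.075 and 0.075 m and z of can_center in the frame of mat between 0.049 and 0.057 m and angle between each of can_center, tin_center's own z axis and vertical below 0.06 rad and linear speed of each of can, tin below 0.02 m/s and angular speed of each of can, tin below 0.2 rad/s and contact force between each of can, tin and the fingers below 0.1 N and x of tin_center in the frame of mat between -0.105 and 0.105 m and y of tin_center in the frame of mat between -0.075 and 0.075 m and z of tin_center in the frame of mat between 0.047 and 0.055 m and distance of sink_center from where it was at the start of the episode below 0.02 m), for 0.2 s.
2. the heatsink lies flat, centred and straight on the processor, released, while can and tin still stand on the mat (horizontal distance between sink_center and cpu_top below 0.01 m and z of sink_center in the frame of cpu_top between 0.0125 and 0.0195 m and angle between each of sink_center, can_center, tin_center's own z axis and vertical below 0.06 rad and angle between the x axis of sink_center and the x axis of cpu_top, either way round below 0.2 rad and linear speed of each of sink, can, tin below 0.02 m/s and angular speed of each of sink, can, tin below 0.2 rad/s and contact force between each of sink, can, tin and the fingers below 0.1 N and x of can_center in the frame of mat between -0.105 and 0.105 m and y of can_center in the frame of mat between -0.075 and 0.075 m and z of can_center in the frame of mat between 0.049 and 0.057 m and x of tin_center in the frame of mat between -0.105 and 0.105 m and y of tin_center in the frame of mat between -0.075 and 0.075 m and z of tin_center in the frame of mat between 0.047 and 0.055 m), for 0.2 s.
At the end, for the whole second after the job is handed in: Heatsink flat on the processor, within 10 mm of its centre, fins within 0.2 rad of the memory slots' direction; can upright on the tray inside the round rim, tin inside the rectangular rim (within 14 mm of their centres, not on a rim); all three released and at rest (horizontal distance between sink_center and cpu_top below 0.01 m and z of sink_center in the frame of cpu_top between 0.0125 and 0.0195 m and angle between sink_center's own z axis and vertical below 0.06 rad and angle between the x axis of sink_center and the x axis of cpu_top, either way round below 0.2 rad and linear speed of each of sink, can, tin below 0.02 m/s and angular speed of each of sink, can, tin below 0.2 rad/s and contact force between each of sink, can, tin and the fingers below 0.1 N and horizontal distance between can_center and ring_seat below 0.014 m and z of can_center in the frame of ring_seat between 0.0475 and 0.0525 m and angle between each of can_center, tin_center's own z axis and vertical below 0.04 rad and horizontal distance between tin_center and frame_seat below 0.014 m and z of tin_center in the frame of frame_seat between 0.0455 and 0.0505 m); the robot touches nothing.
It fails at once if the jar or the pot on the tray was shifted by more than 20 mm (distance of any of jar_center, dish_center from where it was at the start of the episode above 0.02 m).
It fails at once if the can, the tin or the heatsink was tipped by more than 0.7 rad (angle between any of can_center, tin_center, sink_center's own z axis and vertical above 0.7 rad).
It fails at once if the can, the tin or the heatsink was dropped (falling free at more than 0.5 m/s, about 13 mm of fall) ((contact force between can and the fingers below 0.01 N and linear speed of can above 0.5 m/s) or (contact force between tin and the fingers below 0.01 N and linear speed of tin above 0.5 m/s) or (contact force between sink and the fingers below 0.01 N and linear speed of sink above 0.5 m/s)).
It also fails if it takes over 102 s, if anything falls off the work surface, if the arm or the gripper's body presses on something with over 40 N, if the wrist force passes 120 N, or if a joint passes its speed limit or range.

ROBOT

A 6-joint arm with a two-finger parallel gripper is mounted at the origin on the work surface. World frame = base frame: x ahead of the robot, y to its left, z up, the work surface at z = 0. Lengths are in m, angles in degrees, forces in N, time in s.
With the tool pointing down it reaches from about 0.325 to 0.85 m from the base axis. Payload 4.4 kg.
Tool frame: the origin (TCP) lies at the very end of the fingers, on their centre line; the grasp point (between the pads) lies 19 mm behind it; x points along the fingers, y is the direction in which the jaws open and shut, and the axes are right-handed (so a half turn about x gives the same grasp; the last joint's range is limited). The gripper opens to 94 mm and grips with 3 to 60 N. Pads are 16 mm wide; open, the fingers measure 119 mm over their backs; the gripper's body (75 mm by 177 mm) begins 78 mm behind the grasp point.
Start: joints at [59.272, 11.837, 88.321, -0, 79.842, -8.623], TCP at [0.216, 0.533, 0.205] pointing down, gripper open.
Joint ranges: [-156.59, 156.59], [-49.26, 127.26], [12.9, 141.05], [-63.56, 243.56], [4.71, 150.69], [-161.64, 161.64]. Speed limits (degrees/s): [159.86, 159.86, 180, 180, 180, 180].

INTERFACE

Orientations are given as a 3x3 rotation matrix whose columns are the frame's x, y, z axes.
In Python, from cell import robot gives the robot as it stands. The module is installed in compiled form; this text tells all that it offers.
- The arm moves only by the tool servo_tool, never from a script. Its arguments are lists of equal length, an entry for each row: "delta_pos": the shift along the tool's x, y, z in m, a list of three; "delta_rot": the turn, a rotation vector about the tool's x, y, z in rad, a list of three. A call has 1 to 20 rows; each row shifts and turns the commanded pose from where the row before left it, along the tool's axes as they then stand; what a row does not reach is not made up. A row lasts 1/10 s, in which the tool goes at most 50 mm and 8.59 degrees, less where a joint would pass 70% of its speed; a pose out of reach is approached as far as the arm can. A call with a gripper value outside its range is refused whole. "jaw" is the opening in per cent of the stroke, from 0 (shut) to 100 (fully open), set as the call begins (left out, the last holds). The fingers move at their own pace and stop on an object; the grip force is fixed at half the most. Time passes only in rows, so rows that do not move let the fingers close. It gives the time, the measured TCP pose, the force and the opening at its end, in the units of the state.
- robot.get_obs(): the state, without advancing time (a new reading comes with each control period).
- robot.read_camera(name): name is "scene" or "side" or "wrist"; returns (picture, depth): 420x560x3 uint8, red, green, blue; 420x560 float32, m along the optical axis (not along the pixel's ray), 0 where there is no reading.
- robot.camera_info(name): a dict with "K" (3x3 intrinsics, pixels), "camera_from_world" (4x4, takes a point from world to camera coordinates); the wrist camera has in their place "mount" (4x4, takes a point from camera to tool coordinates, whose origin is the TCP and whose axes are the tool frame's). Camera axes: x right, y up, looking along -z (the intrinsics and any distortion apply to the point x, -y, -z); pixel columns grow to the right and rows downward; lengths in m; the calibration is good to about 2 mm. A picture is of the moment at which its call begins: read the wrist's pose just before it. camera_info takes no time and is no camera call.
- robot.hand_in(): hands the job in, once; it reports no verdict.
The state is a dict: "time": time; "joints": joint angles; "qvel": joint speeds; "joint_efforts": joint torques, N m; "tool_pos": TCP position; "ee_rot": TCP orientation; "ft_force": force on the tool from outside, world axes, zero at the start; "torque": the same for the moment, N m; "finger_gap": finger opening in m.
Only numpy, scipy, OpenCV 4.12 (cv2) and the standard library are available. Lean on these libraries where they do the work, as an engineer would, in place of code of your own. Each camera call takes 0.05 s, during which the arm holds its last target.

## Working session

There is one attempt and no reset: what is moved stays moved. The work goes in short steps, Python scripts to look and compute and a tool call to move; the robot and the scene stay as the last step left them, time stands still between calls to the robot, and variables do not carry over. Pictures are saved under pics/ and viewed, and the job is handed in when it is done.

Besides the shell and the picture viewer there is one more tool, called after ">>>" as name(argument=value, ...) on one line, values as JSON. servo_tool: Moves the arm, as the interface text tells. Its arguments: {"type":"object","properties":{"delta_pos":{"type":"array","items":{"type":"array","items":{"type":"number"}}},"delta_rot":{"type":"array","items":{"type":"array","items":{"type":"number"}}},"jaw":{"type":"number"}},"required":["delta_pos","delta_rot"]}

```bash
mkdir -p pics; cat > h.py <<'E'
import numpy as np,cv2,json
from cell import robot
def save(n,im): cv2.imwrite(f'pics/{n}.png',cv2.cvtColor(im,cv2.COLOR_RGB2BGR))
def cam(name):
    i=robot.camera_info(name); o=robot.get_obs()
    K=np.array(i['K'])
    if 'mount' in i:
        T=np.eye(4);T[:3,:3]=o['ee_rot'];T[:3,3]=o['tool_pos'];W=T@np.array(i['mount'])
    else: W=np.linalg.inv(np.array(i['camera_from_world']))
    return K,W,i
def ray(K,W,u,v):
    d=np.linalg.inv(K)@np.array([u,v,1.]); d=np.array([d[0],-d[1],-d[2]])
    return W[:3,3],W[:3,:3]@d
def onplane(K,W,u,v,z):
    c,d=ray(K,W,u,v); return c+d*(z-c[2])/d[2]
def cloud(K,W,depth):
    v,u=np.mgrid[0:depth.shape[0],0:depth.shape[1]]
    x=(u-K[0,2])/K[0,0]*depth;y=(v-K[1,2])/K[1,1]*depth
    P=np.stack([x,-y,-depth],-1)
    return P@W[:3,:3].T+W[:3,3]
E
python3 - <<'E'
from h import *
o=robot.get_obs();print(o)
for n in ['scene','side','wrist']:
    K,W,i=cam(n);print(n,{k:np.round(np.array(v),3).tolist() if not isinstance(v,str) else v for k,v in i.items()});print(np.round(W,3).tolist())
    im,d=robot.read_camera(n);save(n+'0',im);np.savez(f'{n}0.npz',im=im,d=d,K=K,W=W)
E
```

```text
{'time': 0.0, 'joints': array([ 5.92723591e+01,  1.18823580e+01,  8.84018730e+01, -8.67962712e-04,
        7.98407325e+01, -8.62286141e+00]), 'qvel': array([-0.01613298, -0.11682146,  0.08045129, -0.02282354, -0.0191263 ,
       -0.02243121]), 'joint_efforts': array([ 1.09578748e-03, -3.70873296e+01, -2.81419355e+01,  6.99499645e-02,
        3.61384219e-02, -1.70169196e-04]), 'tool_pos': array([0.21598417, 0.53205222, 0.20433376]), 'ee_rot': array([[-1.10159286e-03,  3.76297871e-01,  9.26498084e-01],
       [-1.88243966e-03,  9.26496224e-01, -3.76299354e-01],
       [-9.99997621e-01, -2.15860541e-03, -3.12263590e-04]]), 'ft_force': array([0.1389822 , 2.05124333, 0.62626112]), 'torque': array([-0.02755774,  0.01851376, -0.02912763]), 'finger_gap': 0.09448481430095891}
scene {'K': [[452.613, 0.0, 271.522], [0.0, 452.613, 206.44], [0.0, 0.0, 1.0]], 'camera_from_world': [[0.255, 0.967, 0.005, -0.137], [-0.831, 0.217, 0.512, 0.408], [0.494, -0.135, 0.859, -1.13], [0.0, 0.0, 0.0, 1.0]]}
[[0.255, -0.831, 0.494, 0.933], [0.967, 0.217, -0.135, -0.109], [0.005, 0.512, 0.859, 0.763], [0.0, 0.0, 0.0, 1.0]]
side {'K': [[495.916, 0.0, 281.123], [0.0, 495.916, 207.165], [0.0, 0.0, 1.0]], 'camera_from_world': [[-0.945, -0.327, 0.001, 0.48], [0.247, -0.712, 0.658, -0.148], [-0.215, 0.622, 0.753, -0.838], [0.0, 0.0, 0.0, 1.0]]}
[[-0.945, 0.247, -0.215, 0.31], [-0.327, -0.712, 0.622, 0.573], [0.001, 0.658, 0.753, 0.728], [0.0, 0.0, 0.0, 1.0]]
wrist {'K': [[329.281, 0.0, 280.728], [0.0, 329.281, 205.625], [0.0, 0.0, 1.0]], 'mount': [[0.0, 0.287, -0.958, -0.18], [1.0, -0.0, 0.0, 0.001], [-0.0, -0.958, -0.287, -0.084], [0.0, 0.0, 0.0, 1.0]]}
[[0.376, -0.888, -0.265, 0.138], [0.927, 0.36, 0.11, 0.565], [-0.002, -0.287, 0.958, 0.385], [0.0, 0.0, 0.0, 1.0]]
```

View pics/scene0.png

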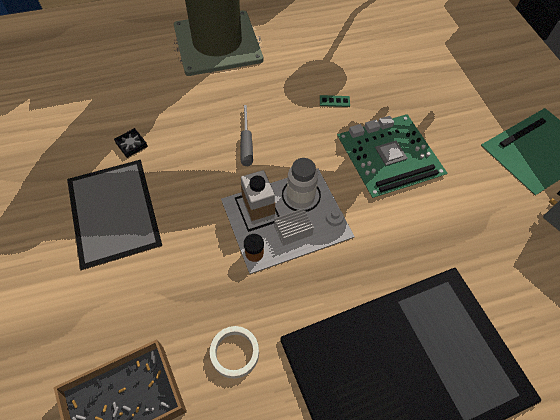

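View pics/side0.png

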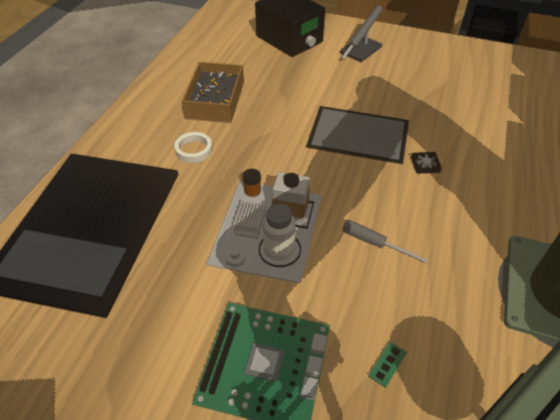

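View pics/wrist0.png

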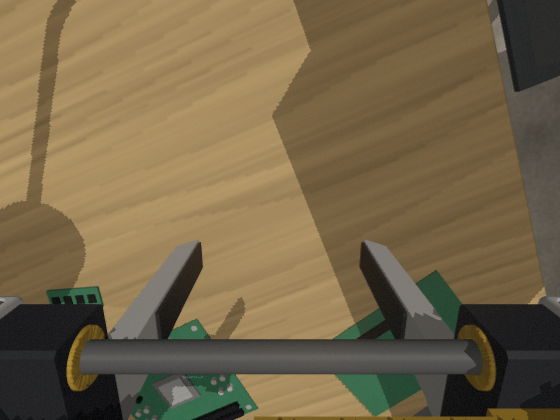

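The scene view shows the mat on the left (corners about 68,180 / 140,161 / 161,243 / 81,269). The tray is in the centre, with the tin (258,195), can (302,180), heatsink (293,228), jar (254,247) and pot (335,217). The board is at (393,153). I'll zoom in to measure.

```bash
python3 - <<'E'
from h import *
d=np.load('scene0.npz');save('sc_crop',cv2.resize(d['im'][95:285,210:460],None,fx=3,fy=3,interpolation=cv2.INTER_CUBIC))
d=np.load('side0.npz');save('sd_crop',cv2.resize(d['im'][160:420,185:345],None,fx=2.3,fy=2.3,interpolation=cv2.INTER_CUBIC))
E
```

```text
(no output)
```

View pics/sc_crop.png

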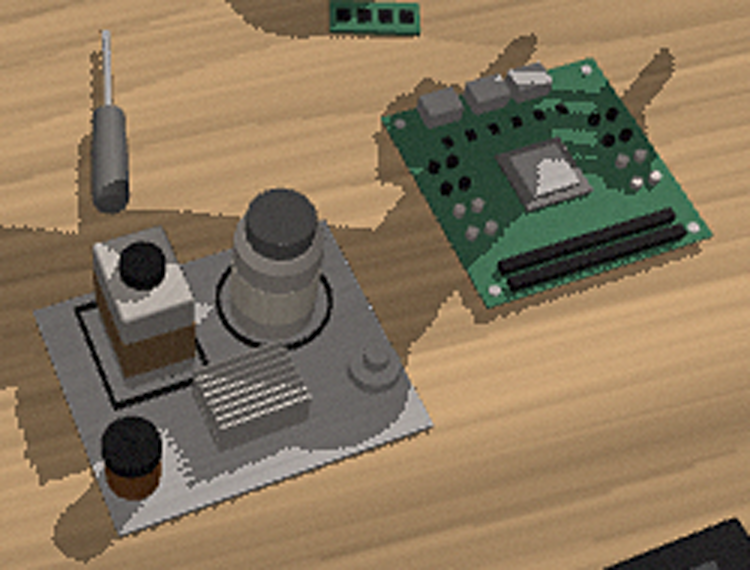

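View pics/sd_crop.png

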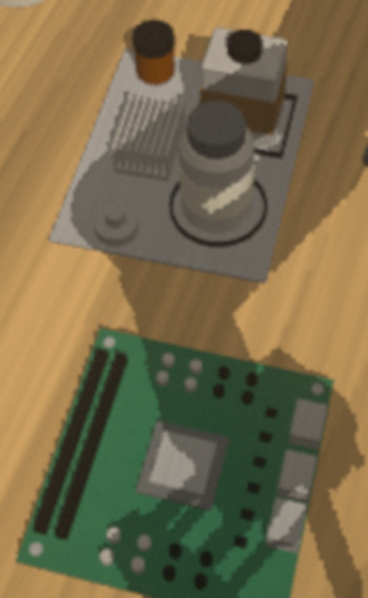

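```bash
python3 - <<'E'
from h import *
S={}
for n in ['scene','side']:
    d=np.load(n+'0.npz');K,W,im,dp=d['K'],d['W'],d['im'],d['d']
    P=cloud(K,W,dp); 
    print(n,'bench z',np.median(P[(dp>0)&(P[...,0]>.3)&(P[...,0]<.9)&(abs(P[...,1])<.4)][:,2]))
    S[n]=(K,W,im,dp,P)
    # objects higher than 55mm
    ok=(dp>0)&(P[...,0]>.3)&(P[...,0]<.9)&(P[...,1]>-.5)&(P[...,1]<.4)
    for lo,hi in [(.097,.115),(.082,.0945),(.046,.054),(.030,.040)]:
        m=(ok&(P[...,2]>lo)&(P[...,2]<hi)).astype(np.uint8)
        k,l,st,c=cv2.connectedComponentsWithStats(m)
        for j in range(1,k):
            if st[j,4]>25:
                q=P[l==j]; print(lo,st[j].tolist(),'mean',q.mean(0).round(4),'min',q.min(0).round(3),'max',q.max(0).round(3))
    # mat: dark quad in saved pixels ; board green
    hsv=cv2.cvtColor(im,cv2.COLOR_RGB2HSV)
    g=cv2.inRange(hsv,(55,60,20),(95,255,255))
    g=cv2.morphologyEx(g,cv2.MORPH_CLOSE,np.ones((15,15)))
    cs,_=cv2.findContours(g,cv2.RETR_EXTERNAL,cv2.CHAIN_APPROX_NONE)
    for c in cs:
        if cv2.contourArea(c)>2000:
            q=np.array([onplane(K,W,u,v,.010) for u,v in c[:,0]])[:,:2].astype(np.float32)
            r=cv2.minAreaRect(q);print('green',np.round(r[0],4),np.round(r[1],4),round(r[2],2))
    g=(hsv[...,1]<60).astype(np.uint8)*255
    cs,_=cv2.findContours(g,cv2.RETR_EXTERNAL,cv2.CHAIN_APPROX_NONE)
    for c in cs:
        if cv2.contourArea(c)>2000:
            q=np.array([onplane(K,W,u,v,.003) for u,v in c[:,0]])[:,:2].astype(np.float32)
            r=cv2.minAreaRect(q);print('grey',np.round(r[0],4),np.round(r[1],4),round(r[2],2),cv2.boundingRect(c))
E
```

```text
scene bench z 0.0008639393534953799
0.097 [292, 158, 24, 21, 396] mean [0.49   0.0704 0.1029] min [0.467 0.05  0.097] max [0.509 0.092 0.107]
0.097 [250, 176, 15, 13, 157] mean [ 0.4959 -0.0168  0.0994] min [ 0.482 -0.03   0.097] max [ 0.511 -0.004  0.103]
0.082 [289, 168, 28, 18, 173] mean [0.5012 0.0653 0.0863] min [0.471 0.046 0.082] max [0.514 0.095 0.094]
0.082 [241, 170, 34, 34, 563] mean [ 0.5004 -0.0175  0.0872] min [ 0.464 -0.042  0.082] max [0.527 0.008 0.094]
0.046 [288, 188, 28, 9, 69] mean [0.509  0.0628 0.05  ] min [0.492 0.043 0.046] max [0.516 0.092 0.054]
0.046 [250, 206, 25, 9, 55] mean [ 0.525  -0.0156  0.0504] min [ 0.522 -0.037  0.046] max [0.528 0.008 0.054]
0.046 [244, 234, 20, 20, 296] mean [ 0.5858 -0.0463  0.0493] min [ 0.567 -0.064  0.046] max [ 0.603 -0.029  0.052]
0.046 [53, 339, 129, 81, 798] mean [ 0.755  -0.2892  0.0492] min [ 0.709 -0.39   0.046] max [ 0.824 -0.211  0.053]
0.03 [287, 189, 29, 13, 79] mean [0.5085 0.0626 0.0351] min [0.487 0.043 0.03 ] max [0.517 0.093 0.04 ]
0.03 [250, 209, 25, 10, 68] mean [ 0.5249 -0.0156  0.035 ] min [ 0.519 -0.038
[... 3216 characters left out ...]
 0.003 0.03 ] max [0.546 0.065 0.038]
0.03 [257, 204, 8, 27, 44] mean [0.5355 0.0353 0.0351] min [0.532 0.004 0.03 ] max [0.54  0.062 0.039]
0.03 [291, 210, 14, 7, 47] mean [0.4741 0.0037 0.035 ] min [0.463 0.001 0.03 ] max [0.487 0.006 0.04 ]
0.03 [264, 239, 32, 15, 110] mean [0.4797 0.0915 0.0351] min [0.459 0.064 0.03 ] max [0.509 0.099 0.04 ]
green [0.436  0.2862] [0.1694 0.1772] 5.05
grey [0.5282 0.0085] [0.1688 0.2524] 6.07 (207, 173, 114, 109)
grey [0.859  0.1468] [0.2217 0.3193] 6.88 (0, 162, 128, 142)
grey [ 0.426 -0.293] [0.1931 0.1332] 4.55 (311, 109, 93, 51)
grey [ 0.1235 -0.9491] [0.3071 0.263 ] 88.86 (459, 0, 101, 44)
grey [ 1.2208 -0.2842] [0.9223 0.4257] 89.9 (0, 0, 207, 220)
```

```bash
python3 - <<'E'
from h import *
for n in ['scene','side']:
    d=np.load(n+'0.npz');K,W,im,dp=d['K'],d['W'],d['im'],d['d']
    P=cloud(K,W,dp); ok=dp>0
    def box(x0,x1,y0,y1,z0,z1): return ok&(P[...,0]>x0)&(P[...,0]<x1)&(P[...,1]>y0)&(P[...,1]<y1)&(P[...,2]>z0)&(P[...,2]<z1)
    def rect(m,lab):
        r=cv2.minAreaRect(P[m][:,:2].astype(np.float32));print(n,lab,m.sum(),np.round(r[0],4),np.round(r[1],4),round(r[2],1))
    rect(box(.45,.54,-.05,.02,.0845,.0935),'tin top')
    rect(box(.53,.59,0,.075,.032,.041),'sink')
    (c,r)=cv2.minEnclosingCircle(P[box(.45,.54,.04,.11,.099,.11)][:,:2].astype(np.float32));print('can cap',np.round(c,4),r)
    (c,r)=cv2.minEnclosingCircle(P[box(.45,.54,-.05,.02,.097,.105)][:,:2].astype(np.float32));print('tin cap',np.round(c,4),r)
    hsv=cv2.cvtColor(im,cv2.COLOR_RGB2HSV)
    # cpu: desaturated on green board
    m=((hsv[...,1]<50)&box(.40,.48,.24,.33,.011,.022)).astype(np.uint8)
    k,l,st,ce=cv2.connectedComponentsWithStats(m);j=1+st[1:,4].argmax();rect(l==j,'cpu')
    q=np.argwhere(l==j)[:,::-1]
    r=cv2.minAreaRect(np.array([onplane(K,W,u,v,.016)[:2] for u,v in q]).astype(np.float32));print('cpu rays',np.round(r[0],4),np.round(r[1],4),round(r[2],1))
    # slots
    m=((hsv[...,2]<45)&box(.47,.54,.19,.38,.010,.022)).astype(np.uint8);rect(m>0,'slots')
    # tray
    m=box(.38,.64,-.12,.16,.0025,.012)&(hsv[...,1]<60)
    m=cv2.morphologyEx(m.astype(np.uint8),cv2.MORPH_OPEN,np.ones((3,3)));rect(m>0,'tray')
    # dark rim
    m=box(.42,.56,-.08,.14,.003,.016)&(hsv[...,2]<40)&(hsv[...,1]<90)
    q=np.argwhere(m)[:,::-1]
    print('rim px',len(q)); v=(m*255).astype(np.uint8); cv2.imwrite(f'pics/rim_{n}.png',cv2.resize(v[150:290,200:360],None,fx=4,fy=4,interpolation=0))
    X=np.array([onplane(K,W,a,b,.009)[:2] for a,b in q]);np.save(f'rim_{n}.npy',X)
    y=X@np.array([-.1,.995]);s=X[y>-.05+.028] if 0 else X
    np.savetxt
    R=X[X[:,1]>.033]; A=np.c_[2*R,np.ones(len(R))];
    for _ in range(4):
        s=np.linalg.lstsq(A,(R**2).sum(1),rcond=None)[0];c=s[:2];rad=np.sqrt(s[2]+c@c);e=abs(np.linalg.norm(R-c,axis=1)-rad);k=e<.003;R=R[k];A=A[k]
    print('ring',c.round(4),rad.round(4),len(R))
    F=X[X[:,1]<.027]; r=cv2.minAreaRect(F.astype(np.float32));print('frame',np.round(r[0],4),np.round(r[1],4),round(r[2],1),F.min(0).round(3),F.max(0).round(3))
E
```

```text
scene tin top 529 [ 0.4959 -0.0166] [0.0612 0.046 ] 5.6
scene sink 467 [0.5579 0.0358] [0.0457 0.0602] 7.0
can cap [0.488  0.0715] 0.021876608952879906
tin cap [ 0.4961 -0.0169] 0.0147847356274724
scene cpu 438 [0.4371 0.282 ] [0.0503 0.0511] 6.0
cpu rays [0.4395 0.2805] [0.0508 0.0509] 5.8
scene slots 559 [0.506  0.2885] [0.024  0.1302] 5.5
scene tray 1233 [0.542  0.0275] [0.1502 0.2101] 0.7
rim px 121
ring [0.487  0.0725] 0.037 61
frame [ 0.4968 -0.0191] [0.08   0.0654] 6.1 [ 0.46  -0.055] [0.54  0.016]
side tin top 461 [ 0.4946 -0.0162] [0.0597 0.048 ] 5.2
side sink 333 [0.5569 0.0346] [0.0443 0.0647] 7.1
can cap [0.4873 0.0707] 0.021922068670392036
tin cap [ 0.495  -0.0168] 0.0147088672965765
side cpu 1019 [0.4369 0.2822] [0.0502 0.0509] 5.0
cpu rays [0.4362 0.2832] [0.0497 0.0501] 5.1
side slots 639 [0.5052 0.2885] [0.0218 0.1291] 4.9
side tray 2377 [0.5253 0.0327] [0.1678 0.2064] 6.0
rim px 0Traceback (most recent call last):
  File "<stdin>", line 28, in <module>
ValueError: matmul: Input operand 1 has a mismatch in its core dimension 0, with gufunc signature (n?,k),(k,m?)->(n?,m?) (size 2 is different from 0)
```

>>> servo_tool(delta_pos=[[0,0,0],[0,0,0],[0,0,0],[0,0,0],[0,0,0]], delta_rot=[[-0.098,0,0],[-0.098,0,0],[-0.098,0,0],[-0.098,0,0],[-0.098,0,0]], jaw=80)

```text
time: 0.65
tool_pos: [0.2162, 0.5324, 0.2049]
ee_rot: [[-0.0, -0.108, 0.994], [-0.001, 0.994, 0.108], [-1.0, -0.001, -0.001]]
ft_force: [0.5, 0.0, 0.6]
finger_gap: 0.0753
```

>>> servo_tool(delta_pos=[[0,-0.0256,0.0117],[0,-0.0256,0.0117],[0,-0.0256,0.0117],[0,-0.0256,0.0117],[0,-0.0256,0.0117],[0,-0.0256,0.0117],[0,-0.0256,0.0117],[0,-0.0256,0.0117],[0,-0.0256,0.0117],[0,-0.0256,0.0117],[0,-0.0256,0.0117],[0,-0.0256,0.0117],[0,-0.0256,0.0117],[0,-0.0256,0.0117],[0,-0.0256,0.0117],[0,-0.0256,0.0117],[0,-0.0256,0.0117],[0,-0.0256,0.0117],[0,-0.0256,0.0117],[0,0,0]], delta_rot=[[0,0,0],[0,0,0],[0,0,0],[0,0,0],[0,0,0],[0,0,0],[0,0,0],[0,0,0],[0,0,0],[0,0,0],[0,0,0],[0,0,0],[0,0,0],[0,0,0],[0,0,0],[0,0,0],[0,0,0],[0,0,0],[0,0,0],[0,0,0]])

```text
time: 2.65
tool_pos: [0.4893, 0.0697, 0.2052]
ee_rot: [[0.0, -0.1, 0.995], [-0.001, 0.995, 0.1], [-1.0, -0.001, 0.0]]
ft_force: [0.1, 0.6, 0.4]
finger_gap: 0.0752
```

```bash
cat >> h.py <<'E'
def goal(x,y,z,psi):
    """remaining: rot about tool x (rad) first, then shift in the turned tool axes"""
    o=robot.get_obs();R=np.array(o['ee_rot']);p=np.array(o['tool_pos'])
    cur=np.degrees(np.arctan2(R[1,1],R[0,1]));a=np.radians(psi)
    D=np.array([[0,np.cos(a),np.sin(a)],[0,np.sin(a),-np.cos(a)],[-1,0,0]])
    rv=cv2.Rodrigues(R.T@D)[0].ravel()
    print('t',round(o['time'],2),'pos',p.round(4),'psi',round(cur,2),'gap',round(o['finger_gap'],4),'F',np.round(o['ft_force'],1),'j',np.round(o['joints'],0))
    print(' rot',rv.round(4),' shift after',(D.T@(np.array([x,y,z])-p)).round(4))
E
python3 - <<'E'
from h import *
goal(.4877,.0711,.045,96)
E
```

```text
t 2.65 pos [0.4893 0.0697 0.2052] psi 95.75 gap 0.0752 F [0.1 0.6 0.4] j [ -2.   2.  99.  -0.  79. -98.]
 rot [-0.0044  0.0002  0.0009]  shift after [ 0.1602  0.0016 -0.0014]
```

>>> servo_tool(delta_pos=[[0.016,0.0016,-0.0014],[0.016,0,0],[0.016,0,0],[0.016,0,0],[0.016,0,0],[0.016,0,0],[0.016,0,0],[0.016,0,0],[0.016,0,0],[0.016,0,0],[0,0,0]], delta_rot=[[-0.004,0,0],[0,0,0],[0,0,0],[0,0,0],[0,0,0],[0,0,0],[0,0,0],[0,0,0],[0,0,0],[0,0,0],[0,0,0]])

```text
time: 3.75
tool_pos: [0.4834, 0.0744, 0.0431]
ee_rot: [[-0.006, -0.109, 0.994], [0.001, 0.994, 0.109], [-1.0, 0.001, -0.006]]
ft_force: [0.2, 0.2, 0.4]
finger_gap: 0.0751
```

>>> servo_tool(delta_pos=[[0,0,0],[0,0,0],[0,0,0],[0,0,0],[0,0,0],[0,0,0]], delta_rot=[[0,0,0],[0,0,0],[0,0,0],[0,0,0],[0,0,0],[0,0,0]], jaw=0)

```text
time: 4.35
tool_pos: [0.4875, 0.0735, 0.0465]
ee_rot: [[0.002, -0.108, 0.994], [0.0, 0.994, 0.108], [-1.0, -0.0, 0.002]]
ft_force: [0.3, -0.4, 5.5]
finger_gap: 0.056
```

```bash
python3 - <<'E'
from h import *
goal(.4877,.0711,.045,96)
im,d=robot.read_camera('side');save('g1',cv2.resize(im[120:300,180:400],None,fx=3,fy=3))
E
```

```text
t 4.35 pos [0.4875 0.0735 0.0465] psi 96.19 gap 0.056 F [ 0.3 -0.4  5.5] j [ -1.  13. 108.   0.  59. -98.]
 rot [0.0033 0.0019 0.0002]  shift after [ 0.0015 -0.0024 -0.    ]
```

View pics/g1.png

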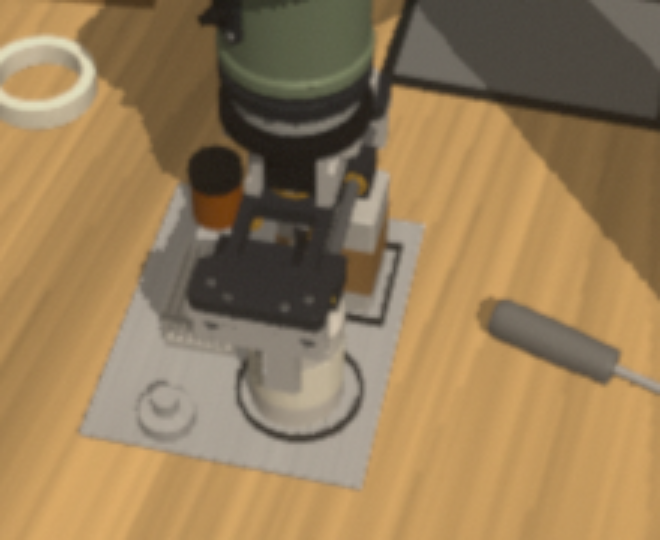

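>>> servo_tool(delta_pos=[[-0.003,0,0],[-0.008,0,0],[-0.012,0,0],[-0.015,0,0],[-0.018,0,0],[-0.018,0,0],[-0.018,0,0],[-0.016,0,0],[-0.014,0,0],[-0.01,0,0],[-0.005,0,0],[0,0,0]], delta_rot=[[0,0,0],[0,0,0],[0,0,0],[0,0,0],[0,0,0],[0,0,0],[0,0,0],[0,0,0],[0,0,0],[0,0,0],[0,0,0],[0,0,0]])

```text
time: 5.6
tool_pos: [0.4869, 0.0735, 0.1831]
ee_rot: [[0.001, -0.108, 0.994], [-0.0, 0.994, 0.108], [-1.0, -0.0, 0.001]]
ft_force: [-0.2, -0.5, -2.6]
finger_gap: 0.0557
```

>>> servo_tool(delta_pos=[[0,-0.005,-0.0007],[0,-0.01,-0.0014],[0,-0.015,-0.002],[0,-0.02,-0.0028],[0,-0.022,-0.003],[0,-0.022,-0.003],[0,-0.022,-0.003],[0,-0.022,-0.003],[0,-0.022,-0.003],[0,-0.022,-0.003],[0,-0.022,-0.003],[0,-0.022,-0.003],[0,-0.022,-0.003],[0,-0.022,-0.003],[0,-0.022,-0.003],[0,-0.02,-0.0028],[0,-0.018,-0.0025],[0,-0.014,-0.002],[0,-0.009,-0.001],[0,-0.004,-0.0005]], delta_rot=[[0,0,0],[0,0,0],[0,0,0],[0,0,0],[0,0,0],[0,0,0],[0,0,0],[0,0,0],[0,0,0],[0,0,0],[0,0,0],[0,0,0],[0,0,0],[0,0,0],[0,0,0],[0,0,0],[0,0,0],[0,0,0],[0,0,0],[0,0,0]])

```text
time: 7.6
tool_pos: [0.4765, -0.2874, 0.1822]
ee_rot: [[-0.0, -0.107, 0.994], [0.0, 0.994, 0.107], [-1.0, 0.0, -0.0]]
ft_force: [-0.2, -0.5, -2.5]
finger_gap: 0.0556
```

```bash
python3 - <<'E'
from h import *
goal(.476,-.287,.0465,96)
E
```

```text
t 7.6 pos [ 0.4765 -0.2874  0.1822] psi 96.16 gap 0.0556 F [-0.2 -0.5 -2.5] j [ -40.   11.   92.    0.   77. -136.]
 rot [ 0.0027 -0.0002 -0.0004]  shift after [ 0.1357  0.0004 -0.0004]
```

Force reads −2.5 N, which matches the can's weight. Lowering it now.

>>> servo_tool(delta_pos=[[0.006,0,0],[0.012,0,0],[0.018,0,0],[0.018,0,0],[0.018,0,0],[0.018,0,0],[0.016,0,0],[0.012,0,0],[0.008,0,0],[0.004,0,0],[0.003,0,0],[0,0,0],[0,0,0]], delta_rot=[[0,0,0],[0,0,0],[0,0,0],[0,0,0],[0,0,0],[0,0,0],[0,0,0],[0,0,0],[0,0,0],[0,0,0],[0,0,0],[0,0,0],[0,0,0]])

```text
time: 8.9
tool_pos: [0.4771, -0.287, 0.0501]
ee_rot: [[0.001, -0.108, 0.994], [-0.001, 0.994, 0.108], [-1.0, -0.001, 0.001]]
ft_force: [-0.6, 0.8, -1.7]
finger_gap: 0.0552
```

>>> servo_tool(delta_pos=[[0.001,0,0],[0.001,0,0],[0,0,0],[0,0,0]], delta_rot=[[0,0,0],[0,0,0],[0,0,0],[0,0,0]])

```text
time: 9.3
tool_pos: [0.4766, -0.2867, 0.0475]
ee_rot: [[0.0, -0.108, 0.994], [-0.0, 0.994, 0.108], [-1.0, -0.0, 0.0]]
ft_force: [-0.5, -0.4, -1.4]
finger_gap: 0.0558
```

>>> servo_tool(delta_pos=[[0.001,0,0],[0.001,0,0],[0,0,0],[0,0,0]], delta_rot=[[0,0,0],[0,0,0],[0,0,0],[0,0,0]])

```text
time: 9.7
tool_pos: [0.4767, -0.2867, 0.0456]
ee_rot: [[0.0, -0.108, 0.994], [-0.0, 0.994, 0.108], [-1.0, -0.0, 0.0]]
ft_force: [-0.8, -0.6, -0.1]
finger_gap: 0.0557
```

>>> servo_tool(delta_pos=[[0.0005,0,0],[0,0,0]], delta_rot=[[0,0,0],[0,0,0]])

```text
time: 9.9
tool_pos: [0.4767, -0.2867, 0.0455]
ee_rot: [[0.0, -0.108, 0.994], [-0.0, 0.994, 0.108], [-1.0, -0.0, 0.0]]
ft_force: [-1.5, 1.4, 5.1]
finger_gap: 0.0556
```

>>> servo_tool(delta_pos=[[0,0,0],[0,0,0],[0,0,0],[0,0,0],[-0.004,0,0],[-0.01,0,0],[-0.02,0,0],[-0.03,0,0],[-0.03,0,0],[-0.025,0,0],[-0.015,0,0],[-0.006,0,0],[0,0,0]], delta_rot=[[0,0,0],[0,0,0],[0,0,0],[0,0,0],[0,0,0],[0,0,0],[0,0,0],[0,0,0],[0,0,0],[0,0,0],[0,0,0],[0,0,0],[0,0,0]], jaw=80)

```text
time: 11.2
tool_pos: [0.4769, -0.2868, 0.1856]
ee_rot: [[0.001, -0.108, 0.994], [-0.001, 0.994, 0.108], [-1.0, -0.001, 0.001]]
ft_force: [-0.4, 0.1, -0.4]
finger_gap: 0.075
```

```bash
python3 - <<'E'
from h import *
goal(.4954,-.0166,.045,95.8)
E
```

```text
t 11.2 pos [ 0.4769 -0.2868  0.1856] psi 96.2 gap 0.075 F [-0.4  0.1 -0.4] j [ -40.   11.   92.    0.   77. -136.]
 rot [0.007 0.001 0.001]  shift after [0.1406 0.267  0.0457]
```

>>> servo_tool(delta_pos=[[0,0.012,0.002],[0,0.022,0.0038],[0,0.03,0.0051],[0,0.03,0.0051],[0,0.03,0.0051],[0,0.03,0.0051],[0,0.03,0.0051],[0,0.03,0.0051],[0,0.025,0.0043],[0,0.015,0.0026],[0,0.008,0.0014],[0,0.005,0.001],[0,0,0],[0,0,0]], delta_rot=[[0.007,0,0],[0,0,0],[0,0,0],[0,0,0],[0,0,0],[0,0,0],[0,0,0],[0,0,0],[0,0,0],[0,0,0],[0,0,0],[0,0,0],[0,0,0],[0,0,0]], jaw=70)

```text
time: 12.6
tool_pos: [0.4949, -0.0168, 0.1846]
ee_rot: [[-0.001, -0.1, 0.995], [-0.0, 0.995, 0.1], [-1.0, -0.0, -0.001]]
ft_force: [0.9, -0.4, 0.1]
finger_gap: 0.0655
```

```bash
python3 - <<'E'
from h import *
goal(.4954,-.0166,.045,95.8)
E
```

```text
t 12.6 pos [ 0.4949 -0.0168  0.1846] psi 95.77 gap 0.0655 F [ 0.9 -0.4  0.1] j [ -12.    3.  101.   -0.   76. -108.]
 rot [-0.0006 -0.0007  0.0001]  shift after [0.1396 0.0002 0.0006]
```

>>> servo_tool(delta_pos=[[0.01,0,0.0006],[0.018,0,0],[0.02,0,0],[0.02,0,0],[0.02,0,0],[0.018,0,0],[0.014,0,0],[0.01,0,0],[0.006,0,0],[0.003,0,0],[0,0,0],[0,0,0]], delta_rot=[[0,0,0],[0,0,0],[0,0,0],[0,0,0],[0,0,0],[0,0,0],[0,0,0],[0,0,0],[0,0,0],[0,0,0],[0,0,0],[0,0,0]])

```text
time: 13.8
tool_pos: [0.4963, -0.0165, 0.0465]
ee_rot: [[0.001, -0.101, 0.995], [-0.0, 0.995, 0.101], [-1.0, -0.0, 0.001]]
ft_force: [0.3, 0.3, -0.3]
finger_gap: 0.0654
```

>>> servo_tool(delta_pos=[[0,0,0],[0,0,0],[0,0,0],[0,0,0],[0,0,0],[0,0,0],[0,0,0]], delta_rot=[[0,0,0],[0,0,0],[0,0,0],[0,0,0],[0,0,0],[0,0,0],[0,0,0]], jaw=0)

```text
time: 14.5
tool_pos: [0.496, -0.0165, 0.0463]
ee_rot: [[0.001, -0.101, 0.995], [-0.0, 0.995, 0.101], [-1.0, -0.0, 0.001]]
ft_force: [-0.9, -0.4, 3.5]
finger_gap: 0.046
```

>>> servo_tool(delta_pos=[[-0.003,0,0],[-0.008,0,0],[-0.012,0,0],[-0.015,0,0],[-0.018,0,0],[-0.018,0,0],[-0.018,0,0],[-0.016,0,0],[-0.014,0,0],[-0.01,0,0],[-0.005,0,0],[0,0,0]], delta_rot=[[0,0,0],[0,0,0],[0,0,0],[0,0,0],[0,0,0],[0,0,0],[0,0,0],[0,0,0],[0,0,0],[0,0,0],[0,0,0],[0,0,0]])

```text
time: 15.7
tool_pos: [0.496, -0.0164, 0.1836]
ee_rot: [[0.001, -0.101, 0.995], [-0.0, 0.995, 0.101], [-1.0, -0.0, 0.001]]
ft_force: [0.5, -0.0, -3.6]
finger_gap: 0.0456
```

```bash
python3 - <<'E'
from h import *
goal(.377,-.295,.046,96)
E
```

```text
t 15.7 pos [ 0.496  -0.0164  0.1836] psi 95.8 gap 0.0456 F [ 0.5 -0.  -3.6] j [ -12.    3.  101.    0.   76. -108.]
 rot [-0.0035  0.0011  0.0003]  shift after [ 0.1376 -0.2647 -0.1475]
```

>>> servo_tool(delta_pos=[[0,-0.005,-0.0028],[0,-0.01,-0.0056],[0,-0.015,-0.0084],[0,-0.02,-0.0111],[0,-0.02,-0.0111],[0,-0.02,-0.0111],[0,-0.02,-0.0111],[0,-0.02,-0.0111],[0,-0.02,-0.0111],[0,-0.02,-0.0111],[0,-0.02,-0.0111],[0,-0.02,-0.0111],[0,-0.018,-0.01],[0,-0.014,-0.0078],[0,-0.01,-0.0056],[0,-0.0077,-0.0043],[0,-0.005,-0.003],[0,0,0]], delta_rot=[[0,0,0],[0,0,0],[0,0,0],[0,0,0],[0,0,0],[0,0,0],[0,0,0],[0,0,0],[0,0,0],[0,0,0],[0,0,0],[0,0,0],[0,0,0],[0,0,0],[0,0,0],[0,0,0],[0,0,0],[0,0,0]])

```text
time: 17.5
tool_pos: [0.3754, -0.2949, 0.1828]
ee_rot: [[-0.0, -0.1, 0.995], [0.0, 0.995, 0.1], [-1.0, 0.0, -0.0]]
ft_force: [-0.3, 0.6, -1.4]
finger_gap: 0.0457
```

>>> servo_tool(delta_pos=[[0.006,0,0],[0.012,0,0],[0.018,0,0],[0.018,0,0],[0.018,0,0],[0.018,0,0],[0.016,0,0],[0.012,0,0],[0.008,0,0],[0.004,0,0],[0.003,0,0],[0.002,0,0],[0,0,0],[0,0,0]], delta_rot=[[0,0,0],[0,0,0],[0,0,0],[0,0,0],[0,0,0],[0,0,0],[0,0,0],[0,0,0],[0,0,0],[0,0,0],[0,0,0],[0,0,0],[0,0,0],[0,0,0]])

```text
time: 18.9
tool_pos: [0.3761, -0.2949, 0.0484]
ee_rot: [[0.001, -0.101, 0.995], [-0.001, 0.995, 0.101], [-1.0, -0.001, 0.001]]
ft_force: [0.0, 1.1, -2.6]
finger_gap: 0.0457
```

>>> servo_tool(delta_pos=[[0.001,0,0],[0.001,0,0],[0.001,0,0],[0,0,0],[0,0,0]], delta_rot=[[0,0,0],[0,0,0],[0,0,0],[0,0,0],[0,0,0]])

```text
time: 19.4
tool_pos: [0.3759, -0.2947, 0.0454]
ee_rot: [[0.0, -0.101, 0.995], [-0.0, 0.995, 0.101], [-1.0, -0.0, 0.0]]
ft_force: [-0.8, 0.5, 1.4]
finger_gap: 0.0457
```

Contact: the force changed sign. Releasing and rising.

>>> servo_tool(delta_pos=[[0,0,0],[0,0,0],[0,0,0],[0,0,0],[-0.004,0,0],[-0.01,0,0],[-0.02,0,0],[-0.03,0,0],[-0.03,0,0],[-0.025,0,0],[-0.015,0,0],[-0.006,0,0],[0,0,0]], delta_rot=[[0,0,0],[0,0,0],[0,0,0],[0,0,0],[0,0,0],[0,0,0],[0,0,0],[0,0,0],[0,0,0],[0,0,0],[0,0,0],[0,0,0],[0,0,0]], jaw=70)

```text
time: 20.7
tool_pos: [0.3763, -0.2951, 0.1863]
ee_rot: [[0.002, -0.101, 0.995], [-0.002, 0.995, 0.101], [-1.0, -0.002, 0.002]]
ft_force: [-0.0, -0.5, 0.0]
finger_gap: 0.0661
```

```bash
cat > chk.py <<'E'
from h import *
import sys
tag=sys.argv[1]
for n in ['scene','side']:
    K,W,_=cam(n); im,dp=robot.read_camera(n); P=cloud(K,W,dp); np.savez(f'{n}_{tag}.npz',im=im,d=dp,K=K,W=W)
    save(f'{n}_{tag}',im)
    ok=(dp>0)&(P[...,0]>.3)&(P[...,0]<.68)&(P[...,1]>-.42)&(P[...,1]<.4)
    for lo,hi,what in [(.097,.115,'caps'),(.0845,.0935,'tin'),(.030,.054,'low')]:
        m=(ok&(P[...,2]>lo)&(P[...,2]<hi)).astype(np.uint8)
        k,l,st,c=cv2.connectedComponentsWithStats(m)
        for j in range(1,k):
            if st[j,4]>60:
                q=P[l==j]; r=cv2.minAreaRect(q[:,:2].astype(np.float32))
                print(n,what,st[j].tolist(),'c',np.round(r[0],4),np.round(r[1],4),round(r[2],1),'zmed',np.median(q[:,2]).round(4))
E
python3 chk.py b; python3 - <<'E'
from h import *
goal(.5575,.0355,.014,7)
E
```

```text
scene caps [85, 155, 16, 13, 137] c [ 0.3754 -0.2936] [0.0263 0.0258] 46.3 zmed 0.0988
scene caps [88, 195, 26, 23, 454] c [ 0.4774 -0.2857] [0.0414 0.0426] 59.5 zmed 0.1022
scene tin [81, 150, 30, 31, 448] c [ 0.3762 -0.2937] [0.0612 0.0457] 5.2 zmed 0.0864
scene tin [91, 203, 26, 19, 92] c [ 0.4869 -0.2802] [0.0229 0.0445] 27.1 zmed 0.0879
scene low [91, 162, 28, 35, 237] c [ 0.3852 -0.2793] [0.0366 0.0748] 56.5 zmed 0.0424
scene low [274, 208, 40, 32, 577] c [0.5577 0.0353] [0.0454 0.0603] 7.4 zmed 0.034
scene low [97, 215, 32, 25, 225] c [ 0.4928 -0.281 ] [0.0245 0.0555] 17.7 zmed 0.0425
scene low [244, 234, 20, 22, 360] c [ 0.5863 -0.0464] [0.0334 0.036 ] 76.3 zmed 0.0488
side caps [330, 87, 21, 15, 221] c [ 0.4755 -0.287 ] [0.0433 0.0405] 77.7 zmed 0.1023
side caps [382, 98, 14, 9, 85] c [ 0.3743 -0.2943] [0.0278 0.028 ] 20.0 zmed 0.0984
side tin [329, 97, 21, 10, 74] c [ 0.4762 -0.2732] [0.0433 0.0226] 1.2 zmed 0.0885
side tin [373, 99, 30, 17, 281] c [ 0.3739 -0.2932] [0.0586 0.0469] 5.8 zmed 0.0865
side low [325, 113, 26, 16, 220] c [ 0.4725 -0.2703] [0.0561 0.029 ] 11.6 zmed 0.0417
side low [369, 123, 30, 15, 261] c [ 0.372  -0.2718] [0.0602 0.0091] 5.5 zmed 0.0419
side low [243, 169, 19, 19, 298] c [ 0.5842 -0.0465] [0.0348 0.0362] 39.0 zmed 0.0488
side low [234, 200, 16, 28, 154] c [0.5716 0.0368] [0.0148 0.0629] 7.4 zmed 0.0349
side low [247, 202, 12, 28, 95] c [0.5508 0.0341] [0.0085 0.0615] 7.4 zmed 0.0348
t 20.8 pos [ 0.3753 -0.2941  0.1843] psi 95.8 gap 0.0656 F [ 0.4  0.5 -0.7] j [ -48.    1.  103.   -0.   76. -144.]
 rot [ 1.5498e+00 -1.3000e-03 -2.0000e-04]  shift after [ 0.1703  0.221  -0.305 ]
```

View pics/scene_b.png

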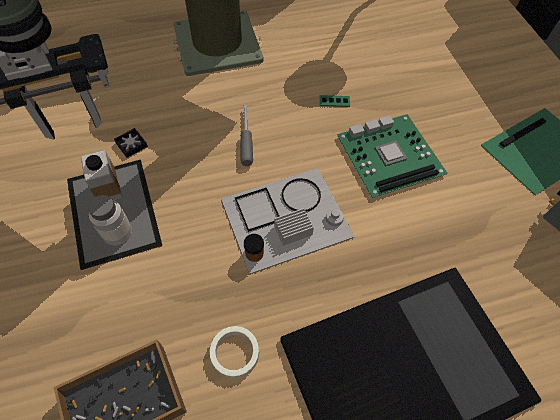

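The can (105,220) and tin (97,172) stand upright on the mat. The heatsink (293,228) hasn't moved, and both rims are now fully visible. Measuring the rims while they are free.

```bash
python3 - <<'E'
from h import *
for n in ['scene','side']:
    d=np.load(n+'_b.npz');K,W,im,dp=d['K'],d['W'],d['im'],d['d']
    P=cloud(K,W,dp);hsv=cv2.cvtColor(im,cv2.COLOR_RGB2HSV)
    m=(P[...,0]>.44)&(P[...,0]<.56)&(P[...,1]>-.07)&(P[...,1]<.13)&(P[...,2]<.02)&(hsv[...,2]<75)
    k,l,st,c=cv2.connectedComponentsWithStats(m.astype(np.uint8))
    for j in range(1,k):
        if st[j,4]>25:
            q=np.argwhere(l==j)[:,::-1];X=np.array([onplane(K,W,a,b,.0075)[:2] for a,b in q]).astype(np.float32)
            r=cv2.minAreaRect(X);cc=cv2.minEnclosingCircle(X)
            print(n,st[j].tolist(),np.round(r[0],4),np.round(r[1],4),round(r[2],1),'circ',np.round(cc[0],4),round(cc[1],4))
E
```

```text
scene [282, 178, 39, 34, 184] [0.4854 0.0731] [0.0755 0.0766] 72.1 circ [0.4867 0.073 ] 0.0396
scene [235, 188, 44, 44, 234] [ 0.4966 -0.0189] [0.0815 0.0675] 6.1 circ [ 0.4964 -0.019 ] 0.0512
side [274, 196, 40, 8, 60] [ 0.4995 -0.0503] [0.0772 0.008 ] 9.1 circ [ 0.4993 -0.0491] 0.0387
side [267, 219, 41, 9, 69] [0.4925 0.0123] [0.0769 0.0046] 6.1 circ [0.4927 0.0102] 0.0386
side [260, 232, 38, 13, 57] [0.4972 0.0485] [0.0675 0.0246] 24.9 circ [0.492  0.0597] 0.0339
side [262, 253, 38, 14, 57] [0.4737 0.0957] [0.0667 0.0226] 28.5 circ [0.4791 0.0858] 0.0334
```

>>> servo_tool(delta_pos=[[0,0,0],[0,0,0],[0,0,0],[0,0,0],[0,0,0],[0,0,0],[0,0,0],[0,0,0],[0,0,0],[0,0,0],[0,0,0],[0,0,0],[0,0,0]], delta_rot=[[0.119,0,0],[0.119,0,0],[0.119,0,0],[0.119,0,0],[0.119,0,0],[0.119,0,0],[0.119,0,0],[0.119,0,0],[0.119,0,0],[0.119,0,0],[0.119,0,0],[0.119,0,0],[0.119,0,0]], jaw=66)

```text
time: 22.1
tool_pos: [0.375, -0.2937, 0.1833]
ee_rot: [[-0.002, 0.993, 0.12], [0.002, 0.12, -0.993], [-1.0, -0.002, -0.003]]
ft_force: [0.0, 0.2, 0.1]
finger_gap: 0.0622
```

>>> servo_tool(delta_pos=[[0,0.008,-0.011],[0,0.014,-0.019],[0,0.02,-0.028],[0,0.022,-0.03],[0,0.022,-0.03],[0,0.022,-0.03],[0,0.022,-0.03],[0,0.022,-0.03],[0,0.02,-0.028],[0,0.018,-0.025],[0,0.014,-0.02],[0,0.009,-0.013],[0,0.005,-0.007],[0,0.003,-0.004],[0,0,0],[0,0,0]], delta_rot=[[0,0,0],[0,0,0],[0,0,0],[0,0,0],[0,0,0],[0,0,0],[0,0,0],[0,0,0],[0,0,0],[0,0,0],[0,0,0],[0,0,0],[0,0,0],[0,0,0],[0,0,0],[0,0,0]])

```text
time: 23.7
tool_pos: [0.5567, 0.0349, 0.1849]
ee_rot: [[-0.0, 0.992, 0.124], [-0.0, 0.124, -0.992], [-1.0, -0.0, 0.0]]
ft_force: [0.4, -0.5, -0.3]
finger_gap: 0.0621
```

```bash
python3 - <<'E'
from h import *
goal(.5573,.035,.0145,7.2)
E
```

```text
t 23.7 pos [0.5567 0.0349 0.1849] psi 7.13 gap 0.0621 F [ 0.4 -0.5 -0.3] j [ -5.  11.  92.  -0.  77. -12.]
 rot [-0.0012  0.0002  0.0005]  shift after [0.1704 0.0006 0.    ]
```

>>> servo_tool(delta_pos=[[0.01,0.0005,0],[0.018,0,0],[0.022,0,0],[0.024,0,0],[0.024,0,0],[0.022,0,0],[0.018,0,0],[0.013,0,0],[0.009,0,0],[0.006,0,0],[0.003,0,0],[0,0,0],[0,0,0],[0,0,0]], delta_rot=[[0,0,0],[0,0,0],[0,0,0],[0,0,0],[0,0,0],[0,0,0],[0,0,0],[0,0,0],[0,0,0],[0,0,0],[0,0,0],[0,0,0],[0,0,0],[0,0,0]])

```text
time: 25.1
tool_pos: [0.5582, 0.0357, 0.0167]
ee_rot: [[0.002, 0.992, 0.125], [-0.0, 0.125, -0.992], [-1.0, 0.001, 0.0]]
ft_force: [-0.3, -0.8, 0.7]
finger_gap: 0.0619
```

```bash
python3 - <<'E'
from h import *
goal(.5573,.035,.0145,7.2)
im,d=robot.read_camera('side');save('g3',cv2.resize(im[120:300,180:400],None,fx=3,fy=3))
E
```

```text
t 25.1 pos [0.5582 0.0357 0.0167] psi 7.16 gap 0.0619 F [-0.3 -0.8  0.7] j [ -5.  23.  99.   0.  58. -12.]
 rot [-0.0006  0.0003 -0.0015]  shift after [ 0.0022 -0.001   0.0005]
```

View pics/g3.png

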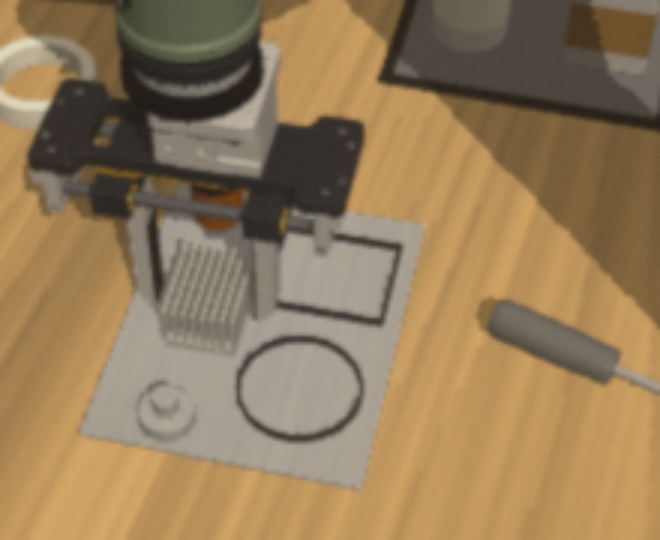

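The fingers straddle the heatsink, at crop pixels about (145,270) and (262,275), and nothing is touching. Going 2 mm lower, then gripping.

>>> servo_tool(delta_pos=[[0.002,-0.0008,0],[0,0,0]], delta_rot=[[0,0,0],[0,0,0]])

```text
time: 25.35
tool_pos: [0.5564, 0.0356, 0.0138]
ee_rot: [[-0.0, 0.992, 0.125], [0.0, 0.125, -0.992], [-1.0, -0.0, -0.0]]
ft_force: [0.4, 0.2, 0.2]
finger_gap: 0.062
```

>>> servo_tool(delta_pos=[[0,0,0],[0,0,0],[0,0,0],[0,0,0],[0,0,0],[0,0,0]], delta_rot=[[0,0,0],[0,0,0],[0,0,0],[0,0,0],[0,0,0],[0,0,0]], jaw=0)

```text
time: 25.95
tool_pos: [0.5568, 0.0356, 0.014]
ee_rot: [[0.0, 0.992, 0.125], [0.0, 0.125, -0.992], [-1.0, 0.0, 0.0]]
ft_force: [0.1, -0.3, -0.5]
finger_gap: 0.0439
```

>>> servo_tool(delta_pos=[[-0.003,0,0],[-0.006,0,0],[-0.01,0,0],[-0.014,0,0],[-0.016,0,0],[-0.016,0,0],[-0.014,0,0],[-0.01,0,0],[-0.006,0,0],[-0.003,0,0],[0,0,0]], delta_rot=[[0,0,0],[0,0,0],[0,0,0],[0,0,0],[0,0,0],[0,0,0],[0,0,0],[0,0,0],[0,0,0],[0,0,0],[0,0,0]])

```text
time: 27.05
tool_pos: [0.5567, 0.0356, 0.1121]
ee_rot: [[0.0, 0.992, 0.125], [-0.0, 0.125, -0.992], [-1.0, 0.0, 0.0]]
ft_force: [0.0, 0.1, -2.2]
finger_gap: 0.0438
```

```bash
python3 chk.py s| grep low; python3 - <<'E'
from h import *
goal(.4370,.2822,.027,5.2)
E
```

```text
scene low [91, 162, 29, 35, 244] c [ 0.3855 -0.2792] [0.0372 0.0753] 56.6 zmed 0.043
scene low [97, 215, 32, 24, 229] c [ 0.4926 -0.2809] [0.025  0.0555] 18.6 zmed 0.0425
scene low [244, 234, 20, 22, 357] c [ 0.5859 -0.0463] [0.0337 0.0352] 72.0 zmed 0.0491
side low [325, 112, 26, 17, 226] c [ 0.4735 -0.271 ] [0.0561 0.0292] 8.2 zmed 0.0425
side low [369, 123, 30, 14, 258] c [ 0.372  -0.2723] [0.0603 0.0084] 5.3 zmed 0.0426
t 27.15 pos [0.5561 0.0356 0.1112] psi 7.16 gap 0.0435 F [ 0.3 -0.2 -1.4] j [ -5.  15.  96.  -0.  69. -12.]
 rot [ 0.0342 -0.0003  0.0014]  shift after [ 0.0842 -0.0963 -0.2564]
```

View pics/scene_s.png

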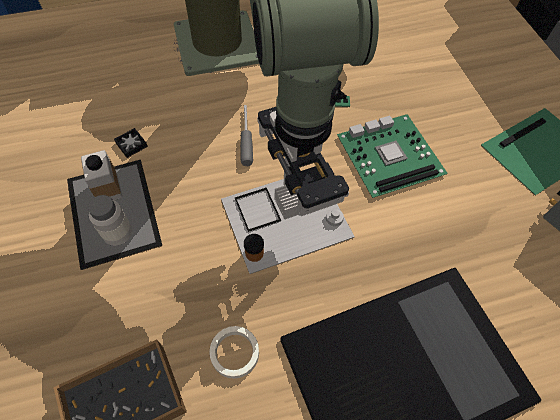

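>>> servo_tool(delta_pos=[[0,0,0],[0,-0.0023,-0.006],[0,-0.0045,-0.012],[0,-0.0068,-0.018],[0,-0.0083,-0.022],[0,-0.0083,-0.022],[0,-0.0083,-0.022],[0,-0.0083,-0.022],[0,-0.0083,-0.022],[0,-0.0083,-0.022],[0,-0.0083,-0.022],[0,-0.0075,-0.02],[0,-0.006,-0.016],[0,-0.0045,-0.012],[0,-0.003,-0.008],[0,-0.0023,-0.006],[0,-0.0013,-0.0044],[0,0,0],[0,0,0]], delta_rot=[[0.034,0,0],[0,0,0],[0,0,0],[0,0,0],[0,0,0],[0,0,0],[0,0,0],[0,0,0],[0,0,0],[0,0,0],[0,0,0],[0,0,0],[0,0,0],[0,0,0],[0,0,0],[0,0,0],[0,0,0],[0,0,0],[0,0,0]])

```text
time: 29.05
tool_pos: [0.4377, 0.2819, 0.1119]
ee_rot: [[0.0, 0.996, 0.091], [-0.0, 0.091, -0.996], [-1.0, 0.0, 0.0]]
ft_force: [0.8, -1.2, -1.3]
finger_gap: 0.044
```

```bash
python3 - <<'E'
from h import *
goal(.4370,.2822,.027,5.2)
E
```

```text
t 29.05 pos [0.4377 0.2819 0.1119] psi 5.2 gap 0.044 F [ 0.8 -1.2 -1.3] j [ 23.  11. 101.  -0.  68.  18.]
 rot [-0.0001  0.0003 -0.0001]  shift after [ 0.0849 -0.0007 -0.0004]
```

>>> servo_tool(delta_pos=[[0.005,-0.0006,-0.0004],[0.009,0,0],[0.012,0,0],[0.014,0,0],[0.014,0,0],[0.011,0,0],[0.008,0,0],[0.005,0,0],[0.003,0,0],[0.002,0,0],[0,0,0],[0,0,0],[0,0,0]], delta_rot=[[0,0,0],[0,0,0],[0,0,0],[0,0,0],[0,0,0],[0,0,0],[0,0,0],[0,0,0],[0,0,0],[0,0,0],[0,0,0],[0,0,0],[0,0,0]])

```text
time: 30.35
tool_pos: [0.4373, 0.2827, 0.0294]
ee_rot: [[0.001, 0.996, 0.091], [0.0, 0.091, -0.996], [-1.0, 0.001, -0.0]]
ft_force: [-0.5, 0.0, -1.1]
finger_gap: 0.0435
```

>>> servo_tool(delta_pos=[[0.001,0,0],[0.001,0,0],[0,0,0],[0,0,0]], delta_rot=[[0,0,0],[0,0,0],[0,0,0],[0,0,0]])

```text
time: 30.75
tool_pos: [0.4368, 0.2825, 0.0269]
ee_rot: [[-0.0, 0.996, 0.091], [-0.0, 0.091, -0.996], [-1.0, -0.0, 0.0]]
ft_force: [0.0, 0.4, -1.7]
finger_gap: 0.0439
```

>>> servo_tool(delta_pos=[[0.001,0,0],[0.0005,0,0],[0,0,0],[0,0,0]], delta_rot=[[0,0,0],[0,0,0],[0,0,0],[0,0,0]])

```text
time: 31.15
tool_pos: [0.4371, 0.2826, 0.0259]
ee_rot: [[0.0, 0.996, 0.091], [0.0, 0.091, -0.996], [-1.0, 0.0, -0.0]]
ft_force: [-1.1, -1.4, 4.7]
finger_gap: 0.0437
```

>>> servo_tool(delta_pos=[[0,0,0],[0,0,0],[0,0,0],[0,0,0],[-0.003,0,0],[-0.008,0,0],[-0.018,0,0],[-0.028,0,0],[-0.033,0,0],[-0.033,0,0],[-0.02,0,0],[-0.01,0,0],[-0.005,0,0],[0,0,0]], delta_rot=[[0,0,0],[0,0,0],[0,0,0],[0,0,0],[0,0,0],[0,0,0],[0,0,0],[0,0,0],[0,0,0],[0,0,0],[0,0,0],[0,0,0],[0,0,0],[0,0,0]], jaw=60)

```text
time: 32.55
tool_pos: [0.4368, 0.2825, 0.1834]
ee_rot: [[0.0, 0.996, 0.091], [0.0, 0.091, -0.996], [-1.0, 0.0, -0.0]]
ft_force: [0.0, 0.1, -0.7]
finger_gap: 0.0563
```

```bash
python3 chk.py c; python3 - <<'E'
from h import *
goal(.4767,-.2865,.046,96)
E
```

```text
scene caps [85, 155, 16, 13, 133] c [ 0.3752 -0.2943] [0.0267 0.0268] 29.5 zmed 0.0982
scene caps [88, 195, 26, 23, 458] c [ 0.4773 -0.2861] [0.043  0.0412] 31.2 zmed 0.1022
scene tin [81, 150, 30, 31, 446] c [ 0.3756 -0.2939] [0.0606 0.0456] 5.5 zmed 0.0864
scene tin [92, 206, 24, 16, 81] c [ 0.4911 -0.2821] [0.0167 0.0418] 17.4 zmed 0.0886
scene low [375, 131, 39, 28, 691] c [0.4372 0.2829] [0.0468 0.0635] 4.8 zmed 0.0446
scene low [91, 162, 29, 35, 239] c [ 0.385  -0.2788] [0.0368 0.076 ] 57.9 zmed 0.0423
scene low [97, 215, 32, 25, 232] c [ 0.4926 -0.2809] [0.0242 0.0555] 18.5 zmed 0.0422
scene low [244, 234, 20, 22, 358] c [ 0.5857 -0.0463] [0.0334 0.0347] 75.6 zmed 0.0491
side low [369, 126, 30, 11, 185] c [ 0.3716 -0.2726] [0.0591 0.0094] 4.4 zmed 0.0391
side low [244, 330, 36, 48, 922] c [0.4397 0.2824] [0.0383 0.0612] 5.2 zmed 0.0451
side low [272, 336, 12, 44, 120] c [0.416 0.28 ] [0.0026 0.0607] 5.2 zmed 0.0463
t 32.65 pos [0.436  0.2821 0.1821] psi 5.21 gap 0.0564 F [ 0.1 -0.3 -0.6] j [23.  6. 97. -0. 76. 18.]
 rot [-1.5846e+00 -1.3000e-03  2.5000e-03]  shift after [ 0.1361 -0.5698 -0.0189]
```

View pics/side_c.png

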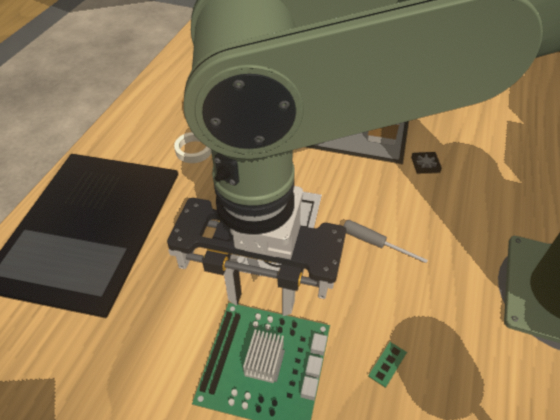

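The heatsink lies flat and centred on the processor, at (262,352) in the side view, and measures (0.437, 0.283) at 5° there. Next I'll fetch the can.

>>> servo_tool(delta_pos=[[0,0,0],[0,0,0],[0,0,0],[0,0,0],[0,0,0],[0,0,0],[0,0,0],[0,0,0],[0,0,0],[0,0,0],[0,0,0],[0,0,0],[0,0,0],[0,0,0]], delta_rot=[[-0.122,0,0],[-0.122,0,0],[-0.122,0,0],[-0.122,0,0],[-0.122,0,0],[-0.122,0,0],[-0.122,0,0],[-0.122,0,0],[-0.122,0,0],[-0.122,0,0],[-0.122,0,0],[-0.122,0,0],[-0.12,0,0],[0,0,0]], jaw=80)

```text
time: 34.05
tool_pos: [0.4359, 0.2821, 0.1818]
ee_rot: [[-0.003, -0.104, 0.995], [-0.001, 0.995, 0.104], [-1.0, -0.001, -0.003]]
ft_force: [0.8, 0.1, -0.2]
finger_gap: 0.0749
```

>>> servo_tool(delta_pos=[[0,-0.012,-0.0009],[0,-0.022,-0.0009],[0,-0.034,-0.001],[0,-0.034,-0.001],[0,-0.034,-0.001],[0,-0.034,-0.001],[0,-0.034,-0.001],[0,-0.034,-0.001],[0,-0.034,-0.001],[0,-0.034,-0.001],[0,-0.034,-0.001],[0,-0.034,-0.001],[0,-0.034,-0.001],[0,-0.034,-0.001],[0,-0.034,-0.001],[0,-0.034,-0.001],[0,-0.025,-0.001],[0,-0.016,-0.001],[0,-0.01,-0.0005],[0,-0.0088,0]], delta_rot=[[0,0,0],[0,0,0],[0,0,0],[0,0,0],[0,0,0],[0,0,0],[0,0,0],[0,0,0],[0,0,0],[0,0,0],[0,0,0],[0,0,0],[0,0,0],[0,0,0],[0,0,0],[0,0,0],[0,0,0],[0,0,0],[0,0,0],[0,0,0]])

```text
time: 36.05
tool_pos: [0.4775, -0.2863, 0.1831]
ee_rot: [[-0.001, -0.103, 0.995], [0.001, 0.995, 0.103], [-1.0, 0.001, -0.001]]
ft_force: [-1.2, 0.1, -0.3]
finger_gap: 0.0751
```

>>> servo_tool(delta_pos=[[0,0,0],[0,0,0]], delta_rot=[[0,0,0],[0,0,0]])

```text
time: 36.25
tool_pos: [0.4779, -0.2853, 0.1834]
ee_rot: [[-0.0, -0.105, 0.995], [0.001, 0.995, 0.105], [-1.0, 0.001, -0.0]]
ft_force: [-0.3, -0.3, 0.4]
finger_gap: 0.0751
```

```bash
python3 - <<'E'
from h import *
goal(.4767,-.2865,.046,96)
E
```

```text
t 36.25 pos [ 0.4779 -0.2853  0.1834] psi 96.0 gap 0.0751 F [-0.3 -0.3  0.4] j [ -40.   11.   92.    0.   77. -136.]
 rot [-0.     -0.0001 -0.0007]  shift after [ 0.1374 -0.0011 -0.0014]
```

>>> servo_tool(delta_pos=[[0.01,-0.001,-0.001],[0.018,0,0],[0.02,0,0],[0.02,0,0],[0.02,0,0],[0.018,0,0],[0.013,0,0],[0.009,0,0],[0.006,0,0],[0.0035,0,0],[0,0,0],[0,0,0]], delta_rot=[[0,0,0],[0,0,0],[0,0,0],[0,0,0],[0,0,0],[0,0,0],[0,0,0],[0,0,0],[0,0,0],[0,0,0],[0,0,0],[0,0,0]])

```text
time: 37.45
tool_pos: [0.4775, -0.2876, 0.0466]
ee_rot: [[0.001, -0.104, 0.995], [-0.001, 0.995, 0.104], [-1.0, -0.001, 0.001]]
ft_force: [-0.2, 1.0, -0.6]
finger_gap: 0.0752
```

>>> servo_tool(delta_pos=[[0,0,0],[0,0,0],[0,0,0],[0,0,0],[0,0,0],[0,0,0]], delta_rot=[[0,0,0],[0,0,0],[0,0,0],[0,0,0],[0,0,0],[0,0,0]], jaw=0)

```text
time: 38.05
tool_pos: [0.4772, -0.2873, 0.0464]
ee_rot: [[0.0, -0.104, 0.995], [-0.0, 0.995, 0.104], [-1.0, -0.0, 0.0]]
ft_force: [0.2, 0.3, 3.3]
finger_gap: 0.0555
```

>>> servo_tool(delta_pos=[[-0.003,0,0],[-0.008,0,0],[-0.012,0,0],[-0.015,0,0],[-0.018,0,0],[-0.018,0,0],[-0.018,0,0],[-0.016,0,0],[-0.014,0,0],[-0.01,0,0],[-0.005,0,0],[0,0,0]], delta_rot=[[0,0,0],[0,0,0],[0,0,0],[0,0,0],[0,0,0],[0,0,0],[0,0,0],[0,0,0],[0,0,0],[0,0,0],[0,0,0],[0,0,0]])

```text
time: 39.25
tool_pos: [0.4774, -0.2875, 0.1838]
ee_rot: [[0.001, -0.104, 0.995], [-0.001, 0.995, 0.104], [-1.0, -0.001, 0.001]]
ft_force: [-0.1, -0.6, -1.9]
finger_gap: 0.0554
```

```bash
python3 - <<'E'
from h import *
goal(.4865,.0728,.047,96)
E
```

```text
t 39.25 pos [ 0.4774 -0.2875  0.1838] psi 95.97 gap 0.0554 F [-0.1 -0.6 -1.9] j [ -40.   11.   92.   -0.   77. -136.]
 rot [-0.0005  0.001   0.0011]  shift after [0.1368 0.3573 0.0467]
```

>>> servo_tool(delta_pos=[[0,0.005,0.0007],[0,0.01,0.0013],[0,0.015,0.002],[0,0.02,0.0026],[0,0.022,0.0029],[0,0.022,0.0029],[0,0.022,0.0029],[0,0.022,0.0029],[0,0.022,0.0029],[0,0.022,0.0029],[0,0.022,0.0029],[0,0.022,0.0029],[0,0.022,0.0029],[0,0.022,0.0029],[0,0.022,0.0029],[0,0.02,0.0026],[0,0.018,0.0023],[0,0.014,0.0018],[0,0.009,0.0009],[0,0.0043,0.0006]], delta_rot=[[0,0,0],[0,0,0],[0,0,0],[0,0,0],[0,0,0],[0,0,0],[0,0,0],[0,0,0],[0,0,0],[0,0,0],[0,0,0],[0,0,0],[0,0,0],[0,0,0],[0,0,0],[0,0,0],[0,0,0],[0,0,0],[0,0,0],[0,0,0]])

```text
time: 41.25
tool_pos: [0.4859, 0.074, 0.1828]
ee_rot: [[-0.0, -0.105, 0.994], [-0.0, 0.994, 0.105], [-1.0, 0.0, -0.0]]
ft_force: [0.2, -0.7, -1.5]
finger_gap: 0.0557
```

>>> servo_tool(delta_pos=[[0.006,0,0],[0.012,0,0],[0.018,0,0],[0.018,0,0],[0.018,0,0],[0.016,0,0],[0.013,0,0],[0.009,0,0],[0.005,0,0],[0.003,0,0],[0,0,0],[0,0,0]], delta_rot=[[0,0,0],[0,0,0],[0,0,0],[0,0,0],[0,0,0],[0,0,0],[0,0,0],[0,0,0],[0,0,0],[0,0,0],[0,0,0],[0,0,0]])

```text
time: 42.45
tool_pos: [0.487, 0.073, 0.0655]
ee_rot: [[0.001, -0.104, 0.995], [-0.0, 0.995, 0.104], [-1.0, -0.0, 0.001]]
ft_force: [-0.4, -0.1, -1.1]
finger_gap: 0.0559
```

```bash
python3 - <<'E'
from h import *
goal(.4865,.0728,.048,96)
im,d=robot.read_camera('side');save('g4',cv2.resize(im[120:300,180:400],None,fx=3,fy=3))
E
```

```text
t 42.45 pos [0.487  0.073  0.0655] psi 95.97 gap 0.0559 F [-0.4 -0.1 -1.1] j [ -2.  11. 107.   0.  61. -98.]
 rot [-0.0005  0.0013  0.0002]  shift after [ 0.0175 -0.0002 -0.0005]
```

View pics/g4.png

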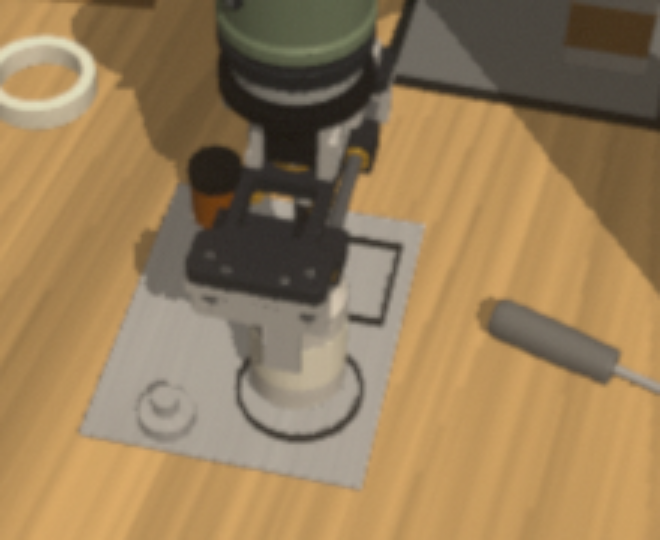

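The can hangs over the ring, whose centre is at crop (300,388). Lowering the last 18 mm.

>>> servo_tool(delta_pos=[[0.004,0,0],[0.005,0,0],[0.004,0,0],[0.002,0,0],[0.0015,0,0],[0,0,0],[0,0,0],[0,0,0]], delta_rot=[[0,0,0],[0,0,0],[0,0,0],[0,0,0],[0,0,0],[0,0,0],[0,0,0],[0,0,0]])

```text
time: 43.3
tool_pos: [0.4865, 0.073, 0.0486]
ee_rot: [[0.0, -0.104, 0.995], [-0.0, 0.995, 0.104], [-1.0, -0.0, 0.0]]
ft_force: [0.5, 0.3, -1.9]
finger_gap: 0.0558
```

>>> servo_tool(delta_pos=[[0.001,0,0],[0.0005,0,0],[0,0,0],[0,0,0]], delta_rot=[[0,0,0],[0,0,0],[0,0,0],[0,0,0]])

```text
time: 43.7
tool_pos: [0.4865, 0.073, 0.0473]
ee_rot: [[0.0, -0.104, 0.995], [-0.0, 0.995, 0.104], [-1.0, -0.0, 0.0]]
ft_force: [-0.9, 0.2, 2.2]
finger_gap: 0.0554
```

Contact at the predicted height. Releasing, rising and heading for the tin.

>>> servo_tool(delta_pos=[[0,0,0],[0,0,0],[0,0,0],[0,0,0],[-0.004,0,0],[-0.01,0,0],[-0.02,0,0],[-0.03,0,0],[-0.03,0,0],[-0.025,0,0],[-0.015,0,0],[-0.006,0,0],[0,0,0]], delta_rot=[[0,0,0],[0,0,0],[0,0,0],[0,0,0],[0,0,0],[0,0,0],[0,0,0],[0,0,0],[0,0,0],[0,0,0],[0,0,0],[0,0,0],[0,0,0]], jaw=80)

```text
time: 45.0
tool_pos: [0.4871, 0.073, 0.1883]
ee_rot: [[0.003, -0.104, 0.995], [-0.0, 0.995, 0.104], [-1.0, -0.0, 0.003]]
ft_force: [-0.1, 0.7, -0.1]
finger_gap: 0.0749
```

```bash
python3 - <<'E'
from h import *
goal(.3755,-.294,.046,95.6)
E
```

```text
t 45.0 pos [0.4871 0.073  0.1883] psi 95.97 gap 0.0749 F [-0.1  0.7 -0.1] j [ -2.   2. 101.  -0.  76. -98.]
 rot [0.0065 0.0027 0.0004]  shift after [ 0.1423 -0.3544 -0.1469]
```

>>> servo_tool(delta_pos=[[0,-0.012,-0.005],[0,-0.022,-0.0091],[0,-0.03,-0.0124],[0,-0.03,-0.0124],[0,-0.03,-0.0124],[0,-0.03,-0.0124],[0,-0.03,-0.0124],[0,-0.03,-0.0124],[0,-0.03,-0.0124],[0,-0.03,-0.0124],[0,-0.03,-0.0124],[0,-0.022,-0.0091],[0,-0.014,-0.0058],[0,-0.009,-0.0037],[0,-0.0054,-0.0026],[0,0,0],[0,0,0]], delta_rot=[[0.0065,0,0],[0,0,0],[0,0,0],[0,0,0],[0,0,0],[0,0,0],[0,0,0],[0,0,0],[0,0,0],[0,0,0],[0,0,0],[0,0,0],[0,0,0],[0,0,0],[0,0,0],[0,0,0],[0,0,0]], jaw=72)

```text
time: 46.7
tool_pos: [0.3749, -0.2933, 0.1868]
ee_rot: [[-0.0, -0.098, 0.995], [0.001, 0.995, 0.098], [-1.0, 0.001, -0.0]]
ft_force: [0.4, -0.1, 0.2]
finger_gap: 0.0673
```

```bash
python3 - <<'E'
from h import *
goal(.3755,-.294,.046,95.6)
E
```

```text
t 46.7 pos [ 0.3749 -0.2933  0.1868] psi 95.64 gap 0.0673 F [ 0.4 -0.1  0.2] j [ -48.    1.  103.    0.   76. -144.]
 rot [ 0.0007 -0.0001 -0.0007]  shift after [ 0.1408 -0.0007  0.0005]
```

>>> servo_tool(delta_pos=[[0.01,-0.0007,0.0005],[0.018,0,0],[0.021,0,0],[0.021,0,0],[0.021,0,0],[0.018,0,0],[0.013,0,0],[0.009,0,0],[0.006,0,0],[0.0035,0,0],[0,0,0],[0,0,0]], delta_rot=[[0,0,0],[0,0,0],[0,0,0],[0,0,0],[0,0,0],[0,0,0],[0,0,0],[0,0,0],[0,0,0],[0,0,0],[0,0,0],[0,0,0]])

```text
time: 47.9
tool_pos: [0.3758, -0.2951, 0.047]
ee_rot: [[0.001, -0.098, 0.995], [-0.001, 0.995, 0.098], [-1.0, -0.001, 0.001]]
ft_force: [-0.5, 0.2, 0.3]
finger_gap: 0.0677
```

>>> servo_tool(delta_pos=[[0,0,0],[0,0,0],[0,0,0],[0,0,0],[0,0,0],[0,0,0],[0,0,0]], delta_rot=[[0,0,0],[0,0,0],[0,0,0],[0,0,0],[0,0,0],[0,0,0],[0,0,0]], jaw=0)

```text
time: 48.6
tool_pos: [0.3755, -0.2948, 0.0467]
ee_rot: [[0.0, -0.098, 0.995], [-0.0, 0.995, 0.098], [-1.0, -0.0, 0.0]]
ft_force: [0.6, 0.4, 3.4]
finger_gap: 0.0456
```

>>> servo_tool(delta_pos=[[-0.003,0,0],[-0.008,0,0],[-0.012,0,0],[-0.015,0,0],[-0.018,0,0],[-0.018,0,0],[-0.018,0,0],[-0.016,0,0],[-0.014,0,0],[-0.01,0,0],[-0.005,0,0],[0,0,0]], delta_rot=[[0,0,0],[0,0,0],[0,0,0],[0,0,0],[0,0,0],[0,0,0],[0,0,0],[0,0,0],[0,0,0],[0,0,0],[0,0,0],[0,0,0]])

```text
time: 49.8
tool_pos: [0.3756, -0.295, 0.1842]
ee_rot: [[0.001, -0.098, 0.995], [-0.001, 0.995, 0.098], [-1.0, -0.001, 0.001]]
ft_force: [-0.3, -0.9, -2.8]
finger_gap: 0.0457
```

```bash
python3 - <<'E'
from h import *
goal(.4963,-.019,.048,96)
E
```

```text
t 49.8 pos [ 0.3756 -0.295   0.1842] psi 95.6 gap 0.0457 F [-0.3 -0.9 -2.8] j [ -49.    1.  103.   -0.   76. -144.]
 rot [-0.007   0.0009  0.0013]  shift after [0.1362 0.2619 0.1489]
```

>>> servo_tool(delta_pos=[[0,0.005,0.0028],[0,0.01,0.0057],[0,0.015,0.0085],[0,0.02,0.0114],[0,0.02,0.0114],[0,0.02,0.0114],[0,0.02,0.0114],[0,0.02,0.0114],[0,0.02,0.0114],[0,0.02,0.0114],[0,0.02,0.0114],[0,0.02,0.0114],[0,0.018,0.0102],[0,0.014,0.008],[0,0.01,0.0055],[0,0.0065,0.0036],[0,0.0034,0.002],[0,0,0]], delta_rot=[[-0.007,0,0],[0,0,0],[0,0,0],[0,0,0],[0,0,0],[0,0,0],[0,0,0],[0,0,0],[0,0,0],[0,0,0],[0,0,0],[0,0,0],[0,0,0],[0,0,0],[0,0,0],[0,0,0],[0,0,0],[0,0,0]])

```text
time: 51.6
tool_pos: [0.496, -0.0185, 0.1833]
ee_rot: [[-0.0, -0.105, 0.994], [-0.0, 0.994, 0.105], [-1.0, -0.0, -0.0]]
ft_force: [-0.2, -0.6, -1.6]
finger_gap: 0.046
```

>>> servo_tool(delta_pos=[[0.006,0,0],[0.012,0,0],[0.018,0,0],[0.018,0,0],[0.018,0,0],[0.016,0,0],[0.013,0,0],[0.009,0,0],[0.005,0,0],[0.003,0,0],[0,0,0],[0,0,0]], delta_rot=[[0,0,0],[0,0,0],[0,0,0],[0,0,0],[0,0,0],[0,0,0],[0,0,0],[0,0,0],[0,0,0],[0,0,0],[0,0,0],[0,0,0]])

```text
time: 52.8
tool_pos: [0.4967, -0.0188, 0.066]
ee_rot: [[0.001, -0.105, 0.995], [-0.0, 0.995, 0.105], [-1.0, -0.0, 0.001]]
ft_force: [0.5, -0.6, -1.5]
finger_gap: 0.046
```

```bash
python3 - <<'E'
from h import *
goal(.4963,-.019,.048,96)
im,d=robot.read_camera('scene');save('g5',cv2.resize(im[95:285,210:400],None,fx=3,fy=3))
E
```

```text
t 52.8 pos [ 0.4967 -0.0188  0.066 ] psi 96.0 gap 0.046 F [ 0.5 -0.6 -1.5] j [ -12.   12.  106.   -0.   62. -108.]
 rot [-0.      0.0012  0.0004]  shift after [ 0.018  -0.0002 -0.0004]
```

View pics/g5.png

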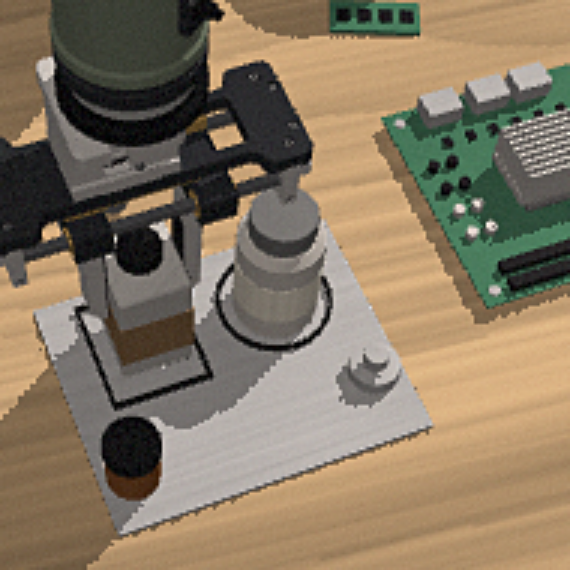

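The tin hangs over the rectangular rim (crop 150,355) and the can stands inside the round rim (crop 275,295). The gripper body clears the can's cap. Lowering the tin.

>>> servo_tool(delta_pos=[[0.004,0,0],[0.005,0,0],[0.004,0,0],[0.002,0,0],[0.0015,0,0],[0,0,0],[0,0,0],[0,0,0]], delta_rot=[[0,0,0],[0,0,0],[0,0,0],[0,0,0],[0,0,0],[0,0,0],[0,0,0],[0,0,0]])

```text
time: 53.65
tool_pos: [0.4963, -0.0187, 0.0491]
ee_rot: [[0.0, -0.105, 0.995], [-0.0, 0.995, 0.105], [-1.0, -0.0, 0.0]]
ft_force: [-0.2, 0.4, -3.2]
finger_gap: 0.0458
```

>>> servo_tool(delta_pos=[[0.001,0,0],[0.0005,0,0],[0,0,0],[0,0,0]], delta_rot=[[0,0,0],[0,0,0],[0,0,0],[0,0,0]])

```text
time: 54.05
tool_pos: [0.4963, -0.0187, 0.0478]
ee_rot: [[0.0, -0.105, 0.995], [-0.0, 0.995, 0.105], [-1.0, -0.0, 0.0]]
ft_force: [-1.2, 0.8, 0.0]
finger_gap: 0.046
```

>>> servo_tool(delta_pos=[[0,0,0],[0,0,0],[0,0,0],[0,0,0],[-0.004,0,0],[-0.01,0,0],[-0.02,0,0],[-0.03,0,0],[-0.03,0,0],[-0.025,0,0],[-0.015,0,0],[-0.006,0,0],[0,0,0]], delta_rot=[[0,0,0],[0,0,0],[0,0,0],[0,0,0],[0,0,0],[0,0,0],[0,0,0],[0,0,0],[0,0,0],[0,0,0],[0,0,0],[0,0,0],[0,0,0]], jaw=70)

```text
time: 55.35
tool_pos: [0.4968, -0.0188, 0.1888]
ee_rot: [[0.003, -0.105, 0.995], [-0.001, 0.995, 0.105], [-1.0, -0.001, 0.003]]
ft_force: [0.1, 0.2, 0.2]
finger_gap: 0.0658
```

>>> servo_tool(delta_pos=[[0,-0.012,0],[0,-0.022,0],[0,-0.03,0],[0,-0.03,0],[0,-0.03,0],[0,-0.03,0],[0,-0.022,0],[0,-0.012,0],[0,0,0],[0,0,0],[0,0,0]], delta_rot=[[0,0,0],[0,0,0],[0,0,0],[0,0,0],[0,0,0],[0,0,0],[0,0,0],[0,0,0],[0,0,0],[0,0,0],[0,0,0]])

```text
time: 56.45
tool_pos: [0.5155, -0.2045, 0.1871]
ee_rot: [[-0.001, -0.106, 0.994], [0.001, 0.994, 0.106], [-1.0, 0.001, -0.001]]
ft_force: [-0.2, -0.3, -0.0]
finger_gap: 0.0658
```

```bash
python3 chk.py f
```

```text
scene caps [293, 157, 24, 21, 393] c [0.487  0.0733] [0.0413 0.0426] 32.2 zmed 0.1031
scene caps [249, 176, 15, 14, 165] c [ 0.4963 -0.0185] [0.0247 0.0281] 76.3 zmed 0.0995
scene tin [291, 168, 26, 16, 89] c [0.4959 0.0677] [0.0471 0.0277] 61.3 zmed 0.0869
scene tin [240, 171, 34, 33, 536] c [ 0.4966 -0.0183] [0.0609 0.0458] 5.9 zmed 0.0873
scene low [375, 130, 39, 30, 692] c [0.4373 0.2824] [0.0466 0.0627] 5.1 zmed 0.0448
scene low [288, 184, 29, 17, 191] c [0.5031 0.0672] [0.0542 0.0217] 69.3 zmed 0.0417
scene low [240, 188, 35, 32, 217] c [ 0.5088 -0.0315] [0.0748 0.0376] 44.4 zmed 0.0422
scene low [244, 234, 20, 23, 358] c [ 0.5856 -0.0463] [0.0335 0.0346] 76.0 zmed 0.0489
side caps [284, 172, 16, 12, 144] c [ 0.4954 -0.0196] [0.0269 0.0274] 25.6 zmed 0.0994
side caps [267, 205, 26, 23, 447] c [0.4852 0.0731] [0.0433 0.0415] 85.3 zmed 0.1035
side tin [273, 172, 37, 23, 459] c [ 0.4951 -0.0189] [0.0603 0.0472] 6.6 zmed 0.0877
side tin [266, 220, 28, 13, 114] c [0.4811 0.0841] [0.0453 0.0225] 21.0 zmed 0.0871
side low [243, 169, 19, 20, 299] c [ 0.584  -0.0466] [0.0366 0.0348] 62.6 zmed 0.0487
side low [272, 190, 38, 26, 215] c [ 0.4823 -0.0055] [0.0758 0.0388] 43.2 zmed 0.0455
side low [264, 237, 32, 18, 259] c [0.4799 0.0895] [0.0544 0.0228] 18.4 zmed 0.0426
side low [244, 330, 36, 49, 916] c [0.4398 0.2823] [0.0386 0.0613] 5.0 zmed 0.0449
side low [272, 336, 12, 44, 119] c [0.416 0.28 ] [0.0024 0.0608] 4.9 zmed 0.0458
```

View pics/scene_f.png

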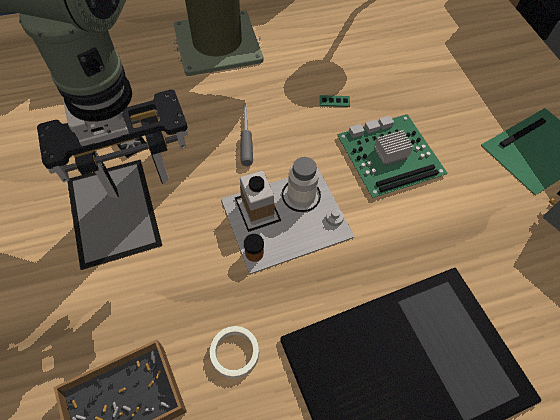

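View pics/side_f.png

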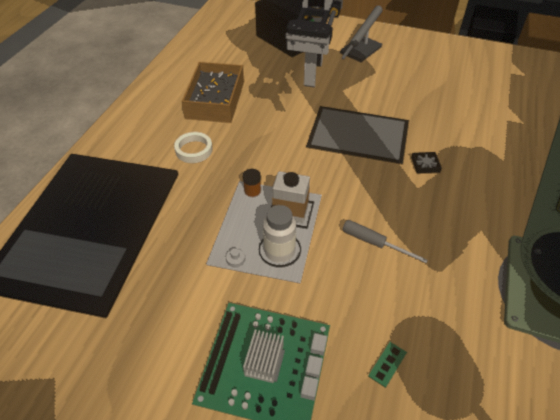

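Both views show the can in the round rim (scene 302,185), the tin in the rectangular rim (258,197) and the heatsink on the processor (394,148). The jar and pot haven't moved. All measured positions are within about 2 mm of their targets. Handing in.

```bash
python3 -c "
from h import *
print(robot.hand_in())"
```

```text
the job is handed in; nothing more can be done
None
```

I finished the whole sequence in order and handed the job in at about 56.6 s of the 102 s allowed. The hand-in gives no verdict, so the results below are my own camera checks.

I stood the can and then the tin on the mat, set the heatsink on the processor, then put the can and the tin back in their rims. Each was lowered until the wrist force showed contact before I let go.

The last checks used the scene and side cameras; calibration is good to about 2 mm:

| Item | Measured (x, y) | Target (x, y) | Limit |
|---|---|---|---|
| Heatsink | about (0.437, 0.282), fins at 5.1° | processor (0.437, 0.282), 5.2° | 10 mm, 0.2 rad |
| Can | about (0.486, 0.073) | round rim (0.4865, 0.073) | 14 mm |
| Tin | about (0.496, -0.019) | rectangular rim (0.496, -0.019) | 14 mm |

- **Heights:** the tops of the can and tin match standing flat on the tray, not on a rim. The heatsink's top is consistent with it lying flat on the processor.
- **Jar and pot:** the jar stayed within about 1 mm. I checked the pot only by eye in the pictures, where it looks unmoved.
- **Robot:** the gripper was open and clear of everything at hand-in.
- **Disagreements:** none of my checks failed. The two cameras differed by about 1–2 mm. The heatsink centre above is from the scene camera, because the side camera saw it in two pieces.

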